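# Lock the used tool batteries away in the battery safe

## Task

The used tool batteries on the desk must go into the steel battery safe for the night. Push every battery's white terminal cover down until it has snapped fully home, unlock the safe with the key that is in it, slide the lid fully back, stand or lay all the batteries in the safe, slide the lid fully shut and turn the key all the way back so that the safe is locked; then draw the key out and leave it in the steel dish. Leave the mug and the spanner where they are.

Things in the scene. Friction and masses are not known exactly. Their poses are not given: they have to be found in the camera images.
- well (a point): middle of the safe's inner floor, 6 above the desk. Grey steel box fixed to the desk, 182 deep by 330 wide, walls 74 high; own x points front to back, y to its left, z up. Well inside: 170 (x) by 249 (y); lid's underside 70 above this floor: clears a battery with its cover home, not popped up. Three batteries fit in a row along y, each with its 70 length along y
- lid_bar (a point): middle of the lid's pull: a round steel bar 10 thick, 90 long along the safe's own y, 30 above the lid (110 above the desk), near the lid's front edge; moves with the lid. Own x is the way the lid slides open. It can be gripped across from above
- lid (a joint): how far the lid is slid open towards the back, m: 0 shut, 0.165 fully open (stops); slides with about 3 N and stays where left. While the safe is locked its bolt holds the lid (3 mm of play)
- keyhole (a point): centre of the keyhole in the flat top of the lock case, 118 above the desk, at the safe's right front beside the lid. Axes as well
- lock (a joint): angle of the lock cylinder, rad: 0 locked (starts there; stop), 1.45 unlocked (stop); turns clockwise seen from above, with little force, and stays where left. It works a steel bolt that is clear of the lid from about 1.0 on and can come out again only when the lid is within 3 mm of shut. The key has 0.07 rad of play in it
- key_head (a point): middle of the key's black head: 34 wide (own x), 10 thick (own y), 38 high (z); grip across the 10. Key 72 long, this point 53 above its foot. Starts upright in the lock, foot 26 below the keyhole face, head from 8 to 46 above it, width along the safe's x. A wing on the shaft traps the key at every lock angle but 0; there it pulls straight up and out (26)
- key: the foot of the key: centre of the lower end of its round steel shaft (12 thick, round end). Axes as key_head
- dish_floor (a point): centre of the floor (4 above the desk) of an open round steel dish, 144 across its rim and 26 high, fixed to the desk
- mug: a white mug, 82 across and 91 high, origin at its underside: a bystander
- spanner: a steel spanner 159 long, lying: a bystander
- pack1_grip (a point): a used tool battery: black block 70 long (own x), 46 wide (own y), 54 high, about 0.35 kg, standing on the desk with a white terminal cover on top. This point: middle of the block, 27 above its underside; z up. Grip it across the 46, below the cover. May be absent
- pack1_captop (a point): middle of the top face of that battery's terminal cover (50 x 34 x 14); when home this face is 68 above the battery's underside
- pack1_cap (a joint): how far that cover stands up from home, m: 0 home (stop), 0.011 at most (stop). Starts popped up by about 0.010; slides straight down and must be pushed past a snap about 4 mm above home (6 to 10 N)
- pack2_grip (a point): a used tool battery: black block 70 long (own x), 46 wide (own y), 54 high, about 0.35 kg, standing on the desk with a white terminal cover on top. This point: middle of the block, 27 above its underside; z up. Grip it across the 46, below the cover. May be absent
- pack2_captop (a point): middle of the top face of that battery's terminal cover (50 x 34 x 14); when home this face is 68 above the battery's underside
- pack2_cap (a joint): how far that cover stands up from home, m: 0 home (stop), 0.011 at most (stop). Starts popped up by about 0.010; slides straight down and must be pushed past a snap about 4 mm above home (6 to 10 N)
- pack3_grip (a point): a used tool battery: black block 70 long (own x), 46 wide (own y), 54 high, about 0.35 kg, standing on the desk with a white terminal cover on top. This point: middle of the block, 27 above its underside; z up. Grip it across the 46, below the cover. May be absent
- pack3_captop (a point): middle of the top face of that battery's terminal cover (50 x 34 x 14); when home this face is 68 above the battery's underside
- pack3_cap (a joint): how far that cover stands up from home, m: 0 home (stop), 0.011 at most (stop). Starts popped up by about 0.010; slides straight down and must be pushed past a snap about 4 mm above home (6 to 10 N)

How it is judged:
By the outcome, as a careful person would: the job done as asked, in the order asked, and still so for the second after the job is handed in, with the robot touching nothing.
Of pack1, pack2, pack3 only 2 to 3 are there at a start; the rules pass over those that are not, and their reading is None.
At some moment in a run one of pack1, pack2, pack3 may be knocked a few centimetres aside while the robot is not near it.
It also fails if it takes over 210 s, if anything falls off the work surface, if the arm or the gripper's body presses on something with over 40 N, if the wrist force passes 120 N, or if a joint passes its speed limit or range.

## Robot

A 6-joint arm with a two-finger parallel gripper is mounted at the origin on a cart in front of the work surface, level with it; the furniture and walls round the work are solid. World frame = base frame: x ahead of the robot, y to its left, z up, the work surface at z = 0. Lengths are in m, angles in rad, forces in N, time in s.
With the tool pointing down it reaches from about 0.325 to 0.75 m from the base axis. Payload 7.6 kg.
Tool frame: the origin (TCP) lies between the finger pads; the fingertips stand 14 mm ahead of it and the grasp point (between the pads) lies 5 mm behind it (manip.finger_overhang is the distance from the TCP to the fingertips, in m); z points along the fingers, y is the line along which they close (so a half turn about z gives the same grasp; the last joint's range is limited). The gripper opens to 85 mm and grips with 20 to 120 N. Pads are 22 mm wide; open, the fingers measure 114 mm over their backs; the gripper's body (76 mm by 85 mm) begins 54 mm behind the grasp point. The pads swing forward as they close: fully open they stand 13 mm farther back than shut.
Start: joints at [-1.412, 0.052, 1.401, -0, 1.689, -0.07], TCP at [0.119, -0.511, 0.215] pointing down, gripper open.
Joint ranges: [-2.9, 2.9], [-0.91, 2.17], [0.12, 2.37], [-1.06, 4.2], [0.26, 2.73], [-2.93, 2.93]. Speed limits (rad/s): [2.57, 2.57, 3.01, 3.14, 3.14, 3.14].

## Interface

Orientations are given as a unit quaternion [w, x, y, z].
In Python, from workcell import manip gives the robot as it stands. The module is installed in compiled form; this text tells all that it offers.
- The arm moves only by the shell command python3 -m crank 'ROWS' [OPENING]. ROWS is JSON, a list of rows, each a list of 6 numbers: the shift along the tool's x, y, z in mm, then the turn, a rotation vector about the tool's x, y, z in degrees. A call has 1 to 12 rows; each row is the pose to reach, as a shift and turn from the pose commanded when the call began, along the tool's axes at that moment; what a row does not reach only later rows make up. A row lasts 1/12 s, in which the tool goes at most 41.7 mm and 7.16 degrees, less where a joint would pass 70% of its speed; a pose out of reach is approached as far as the arm can. A call with a gripper value outside its range is refused whole. OPENING is the opening, from 0 (shut) to 1 (fully open), set as the call begins (- or left out, the last holds). The fingers move at their own pace and stop on an object; the grip force is fixed at half the most. Time passes only in rows, so rows that repeat a pose let the fingers close. It gives the time, the measured TCP pose, the force, the opening and the grip force at its end, in the units of the state.
- manip.get_obs(): the state, without advancing time (a new reading comes with each control period).
- manip.grab_frame(name): name is "scene" or "top" or "wrist"; returns a dict with "color" (400x640x3 uint8, blue, green, red), "z_map" (400x640 float32, m along the optical axis (not along the pixel's ray), 0 where there is no reading), "fov_y" (degrees; the focal length in pixels is half the picture's height over the tangent of half this angle, whatever the lens; pixels are square), "cx", "cy" (the principal point, pixels), "world_to_cam" (4x4, takes a point from world to camera coordinates); the wrist camera has in their place "tool_from_camera" (4x4, takes a point from camera to tool coordinates, whose origin is the TCP and whose axes are the flange's). Camera axes: x right, y down, z forward; pixel columns grow to the right and rows downward; lengths in m; the calibration is good to about 2 mm. A picture is of the moment at which its call begins: read the wrist's pose just before it.
- manip.sign_off(): hands the job in; it is judged then, once.
The state is a dict: "time_s": time; "q": joint angles; "joint_velocities": joint speeds; "joint_efforts": joint torques, N m; "tool_pos": TCP position; "ee_rot": TCP orientation; "ft_force": force on the tool from outside, world axes, zero at the start; "wrist_torque": the same for the moment, N m; "width": finger opening in m; "gripper_force": force on a finger pad.
Only numpy, scipy, OpenCV 4.12 (cv2) and the standard library are available. Lean on these libraries where they do the work, as an engineer would, in place of code of your own. Each camera call takes 0.05 s, during which the arm holds its last target. There are 200 camera calls.

## Working session

There is one attempt and no reset: what is moved stays moved. The work goes in short steps, Python scripts to look and compute and a shell command to move; the robot and the scene stay as the last step left them, time stands still between calls to the robot, and variables do not carry over. Pictures are saved under pics/ and viewed, at most 16 in all, crops included, and the job is handed in when it is done.

```bash
mkdir -p pics; cat > h.py <<'E'
import numpy as np, cv2
from workcell import manip
from scipy.spatial.transform import Rotation as R
def tool():
    o=manip.get_obs(); q=o['ee_rot']; T=np.eye(4); T[:3,:3]=R.from_quat([q[1],q[2],q[3],q[0]]).as_matrix(); T[:3,3]=o['tool_pos']; return T
def grab(n):
    T=tool(); f=manip.grab_frame(n)
    f['f']=200/np.tan(np.radians(f['fov_y'])/2)
    f['c2w']=T@f['tool_from_camera'] if n=='wrist' else np.linalg.inv(f['world_to_cam'])
    return f
def ray(f,u,v,z):
    d=f['c2w'][:3,:3]@np.array([(u-f['cx'])/f['f'],(v-f['cy'])/f['f'],1]); o=f['c2w'][:3,3]
    return o+d*(z-o[2])/d[2]
def cloud(f):
    v,u=np.mgrid[:400,:640]; z=f['z_map']
    P=np.stack([(u-f['cx'])/f['f']*z,(v-f['cy'])/f['f']*z,z],-1)
    W=P@f['c2w'][:3,:3].T+f['c2w'][:3,3]; W[z==0]=np.nan; return W
def rows(T,p,yaw=None):
    """shift in tool axes (mm) to world p; turn deg about tool z so tool y world-yaw = yaw (mod pi)"""
    d=T[:3,:3].T@(np.array(p)-T[:3,3])*1000
    t=None
    if yaw is not None:
        c=np.degrees(np.arctan2(T[1,1],T[0,1])); t=-((np.degrees(yaw)-c+90)%180-90)
    return d.round(1),t
E
python3 - <<'E'
from h import *
for n in('scene','top'):
    f=grab(n); cv2.imwrite(f'pics/{n}0.png',f['color']); np.savez(f'{n}0.npz',**f)
    print(n,f['f'],f['c2w'].round(3).tolist())
print(tool().round(3).tolist())
E
```

```text
scene 490.51552010790795 [[-0.723, -0.519, 0.456, -0.237], [-0.691, 0.561, -0.457, 0.852], [-0.019, -0.645, -0.764, 1.398], [0.0, 0.0, 0.0, 1.0]]
top 369.5960673758465 [[-0.057, -0.976, 0.211, 0.354], [-0.998, 0.056, -0.008, 0.064], [-0.004, -0.211, -0.977, 1.084], [0.0, 0.0, 0.0, 1.0]]
[[0.974, 0.227, -0.0, 0.119], [0.227, -0.974, 0.001, -0.511], [0.0, -0.001, -1.0, 0.214], [0.0, 0.0, 0.0, 1.0]]
```

View pics/top0.png

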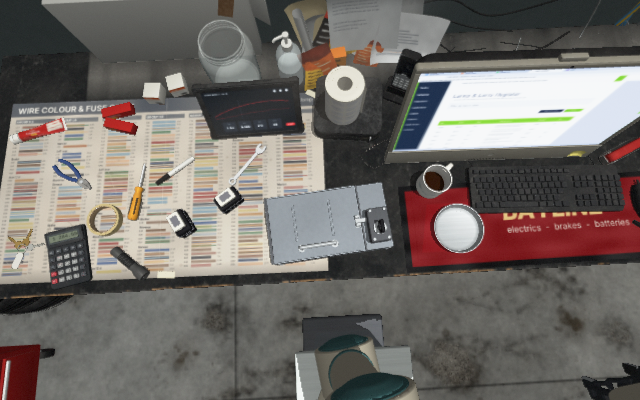

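View pics/scene0.png

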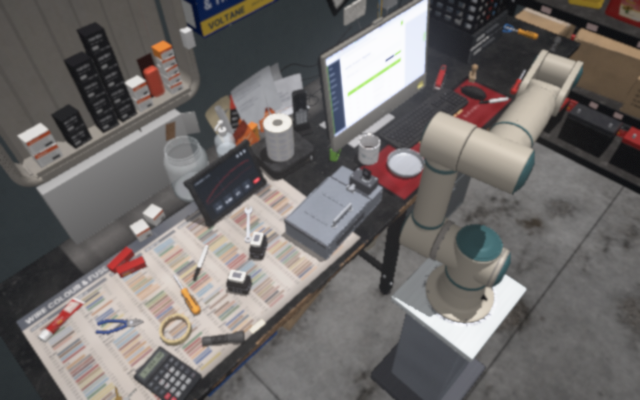

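The top view shows two batteries (179,222) and (229,199), the safe at (325,222) with its lock at (377,224), the dish at (458,229) and the mug at (435,180). I'll measure them with the depth map and an enlarged crop.

```bash
python3 - <<'E'
from h import *
f=dict(np.load('top0.npz')); W=cloud(f); c=f['color']
np.save('W0.npy',W)
cv2.imwrite('pics/crop0.png',cv2.resize(c[150:290,140:500],None,fx=2.2,fy=2.2,interpolation=cv2.INTER_CUBIC))
def rect(m,name,z):
    ps=np.argwhere(m)
    P=np.array([ray(f,u,v,z)[:2] for v,u in ps]).astype(np.float32)
    (cx,cy),s,a=cv2.minAreaRect(P); print(name,len(ps),np.round([cx,cy],4),np.round(s,3),round(a,1),'zmed',np.nanmedian(W[m][:,2]).round(4))
g=c.astype(int)
for n,(u,v) in dict(b1=(179,222),b2=(229,199)).items():
    box=np.zeros(c.shape[:2],bool); box[v-22:v+22,u-22:u+22]=True
    rect(box&(W[...,2]>.066)&(W[...,2]<.1),n+' cover',.078)
    rect(box&(W[...,2]>.045)&(W[...,2]<.066),n+' block',.054)
S=np.zeros(c.shape[:2],bool); S[170:275,255:402]=True
rect(S&(W[...,2]>.072)&(W[...,2]<.086),'lid',.08)
rect(S&(W[...,2]>.098)&(W[...,2]<.118)&(np.arange(640)<350),'bar',.115)
rect(S&(W[...,2]>.112)&(W[...,2]<.123)&(np.arange(640)>350),'case',.118)
rect(S&(W[...,2]>.15)&(np.arange(640)>350),'key',.164)
D=np.zeros(c.shape[:2],bool); D[198:262,425:492]=True
rect(D&(W[...,2]>.018),'dish',.026)
for p in [(153,92),(176,83),(435,180),(458,229)]: print(p,W[p[1],p[0]].round(3))
E
```

```text
b1 cover 239 [0.5215 0.4659] [0.053 0.035] 31.2 zmed 0.0764
b1 block 173 [0.5218 0.4663] [0.07  0.046] 31.9 zmed 0.0519
b2 cover 225 [0.5826 0.3301] [0.036 0.051] 35.3 zmed 0.0764
b2 block 178 [0.5819 0.3303] [0.046 0.069] 35.5 zmed 0.052
lid 6724 [0.4962 0.0498] [0.183 0.332] 5.4 zmed 0.0789
bar 145 [0.4326 0.0788] [0.01  0.098] 5.3 zmed 0.1129
case 619 [ 0.4778 -0.0844] [0.089 0.056] 5.9 zmed 0.1169
key 62 [ 0.4673 -0.0843] [0.033 0.012] 4.2 zmed 0.162
dish 514 [ 0.4734 -0.342 ] [0.172 0.156] 86.7 zmed 0.0232
(153, 92) [0.931 0.558 0.046]
(176, 83) [0.96  0.49  0.042]
(435, 180) [ 0.608 -0.274  0.031]
(458, 229) [ 0.464 -0.332  0.004]
```

View pics/crop0.png

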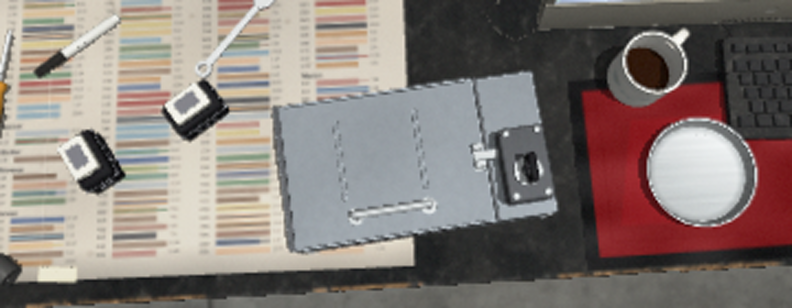

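Two batteries are present; the sizes and heights match the description. The safe axis is at about 5.4°, the well at about (0.493, 0.084) and the key at (0.467, -0.084).

```bash
cat > go.py <<'E'
import sys
from h import *
# usage: go.py x y z [az_deg of tool y]  (or "b1 ..." absolute world target, tool down)
a=[float(s) for s in sys.argv[1:]]
T=tool(); d=T[:3,:3].T@(np.array(a[:3])-T[:3,3])*1000
t=0
if len(a)>3:
    c=np.degrees(np.arctan2(T[1,1],T[0,1])); t=-((a[3]-c+180)%360-180)
o=manip.get_obs()
print('shift',d.round(1),'turn z',round(t,1),'len',round(np.linalg.norm(d)),'tilt',np.round(T[:2,2],4),'az',np.degrees(np.arctan2(T[1,1],T[0,1])).round(1),'q6',round(o['q'][5],2))
E
python3 go.py 0.42 -0.2 0.26
```

```text
shift [ 363.7 -234.7  -45.4] turn z 0 len 435 tilt [-0.0002  0.0014] az -76.9 q6 -0.07
```

```bash
python3 -m crank '[[0,0,-45,0,0,0],[364,-235,-45,0,0,0],[364,-235,-45,0,0,0],[364,-235,-45,0,0,0],[364,-235,-45,0,0,0],[364,-235,-45,0,0,0],[364,-235,-45,0,0,0],[364,-235,-45,0,0,0],[364,-235,-45,0,0,0],[364,-235,-45,0,0,0],[364,-235,-45,0,0,0],[364,-235,-45,0,0,0]]' 0; python3 go.py 0.56 0.25 0.2 35.5
```

```text
time_s: 1.1
tool_pos: [0.4225, -0.1963, 0.2596]
ee_rot: [-0.001, 0.993, 0.116, 0.0]
ft_force: [-0.5, -0.5, 0.3]
width: -0.0003
gripper_force: 0.0
shift [ 236.7 -402.5   60.1] turn z -112.2 len 471 tilt [0.0001 0.0013] az -76.7 q6 0.82
```

```bash
python3 -m crank '[[237,-403,0,0,0,-84],[237,-403,0,0,0,-84],[237,-403,0,0,0,-84],[237,-403,0,0,0,-84],[237,-403,0,0,0,-84],[237,-403,0,0,0,-84],[237,-403,0,0,0,-84],[237,-403,0,0,0,-84],[237,-403,0,0,0,-84],[237,-403,0,0,0,-84],[237,-403,0,0,0,-84],[237,-403,0,0,0,-84]]'; python3 go.py 0.5825 0.33 0.16 35.5
```

```text
time_s: 2.1
tool_pos: [0.5595, 0.2516, 0.2576]
ee_rot: [-0.001, 0.658, 0.753, -0.001]
ft_force: [-0.3, -0.5, -1.2]
width: 0.0002
gripper_force: 0.0
shift [74.5 33.6 97.5] turn z -27.8 len 127 tilt [-0.0031  0.0003] az 7.7 q6 0.23
```

```bash
python3 -m crank '[[75,34,20,0,0,-28],[75,34,40,0,0,-28],[75,34,60,0,0,-28],[75,34,60,0,0,-28],[75,34,60,0,0,-28],[75,34,60,0,0,-28]]'; python3 - <<'E'
from h import *
f=grab('wrist'); cv2.imwrite('pics/w1.png',f['color']); W=cloud(f)
m=(W[...,2]>.066)&(W[...,2]<.1)
n,l,s,_=cv2.connectedComponentsWithStats(m.astype(np.uint8))
for i in range(1,n):
    if s[i,4]>500:
        P=W[l==i]; r=cv2.minAreaRect(P[:,:2].astype(np.float32)); print(s[i],np.round(r[0],4),np.round(r[1],3),round(r[2],1),np.median(P[:,2]).round(4))
E
python3 go.py 0.5825 0.33 0.12 35.5
```

```text
time_s: 2.6
tool_pos: [0.5842, 0.3249, 0.1998]
ee_rot: [-0.0, 0.462, 0.887, -0.0]
ft_force: [-0.5, -0.1, 0.7]
width: 0.0001
gripper_force: 0.0
[331   0  68  12 628] [0.5332 0.4553] [0.049 0.006] 34.8 0.0763
[ 307  147   41   59 2313] [0.5859 0.3325] [0.034 0.05 ] 34.3 0.0772
[    0   169   248   231 33424] [0.4951 0.0781] [0.183 0.275] 5.4 0.0796
[ 474  260  118  100 4668] [0.8204 0.3325] [0.026 0.11 ] 1.7 0.0837
shift [ 5.4  1.2 81. ] turn z -0.6 len 81 tilt [0.0014 0.0005] az 34.9 q6 -0.16
```

View pics/w1.png

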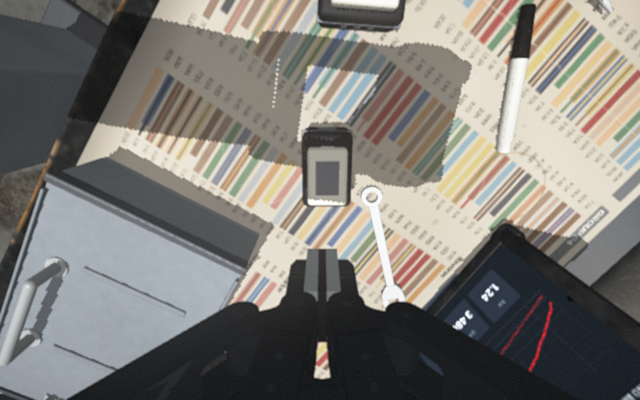

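Wrist view: b2's cover is at (327,167), and the spanner ring is close by at (371,197). I'll push the cover down now.

```bash
python3 go.py 0.584 0.3313 0.096 35; python3 -m crank '[[6,-1,40,0,0,0],[6,-1,75,0,0,0],[6,-1,103,0,0,0],[6,-1,103,0,0,0]]' ; python3 -m crank '[[0,0,4,0,0,0],[0,0,8,0,0,0],[0,0,12,0,0,0],[0,0,15,0,0,0],[0,0,15,0,0,0]]'; python3 go.py 0.584 0.3313 0.096 35
```

```text
shift [  5.6   3.1 105. ] turn z -0.1 len 105 tilt [0.0014 0.0005] az 34.9 q6 -0.16
time_s: 2.98
tool_pos: [0.5773, 0.3274, 0.0908]
ee_rot: [-0.003, 0.462, 0.887, -0.004]
ft_force: [-0.5, 0.4, -1.4]
width: 0.0001
gripper_force: 0.0
time_s: 3.4
tool_pos: [0.5802, 0.3294, 0.0826]
ee_rot: [0.0, 0.461, 0.887, 0.0]
ft_force: [0.4, -0.4, -0.5]
width: -0.0
gripper_force: 0.0
shift [ -0.6   4.2 -13.4] turn z 0.1 len 14 tilt [0.001  0.0004] az 35.1 q6 -0.15
```

```bash
python3 -m crank '[[0,4,1,0,0,0],[0,4,2,0,0,0],[0,4,3,0,0,0],[0,4,3,0,0,0]]';python3 -m crank '[[0,0,1,0,0,0],[0,0,2,0,0,0],[0,0,2,0,0,0]]'
```

```text
time_s: 3.73
tool_pos: [0.5832, 0.3316, 0.0787]
ee_rot: [-0.0, 0.461, 0.887, -0.0]
ft_force: [-0.2, -0.5, -0.8]
width: -0.0002
gripper_force: 0.0
time_s: 3.98
tool_pos: [0.5831, 0.3315, 0.0767]
ee_rot: [-0.0, 0.461, 0.887, -0.0]
ft_force: [0.6, 0.6, -0.6]
width: 0.0002
gripper_force: 0.0
```

No contact force where there should be some, so I'll look.

```bash
python3 - <<'E'
from h import *
f=grab('wrist'); cv2.imwrite('pics/w2.png',f['color'])
f=grab('top'); cv2.imwrite('pics/t2.png',cv2.resize(f['color'][150:290,140:500],None,fx=2.2,fy=2.2)); W=cloud(f)
m=(W[...,2]>.064)&(W[...,2]<.1); m[:,262:]=0
n,l,s,_=cv2.connectedComponentsWithStats(m.astype(np.uint8))
for i in range(1,n):
    if s[i,4]>60:
        P=W[l==i]; r=cv2.minAreaRect(P[:,:2].astype(np.float32)); print(s[i],np.round(r[0],4),np.round(r[1],3),round(r[2],1),np.median(P[:,2]).round(4))
E
```

```text
[247  21  15  23 126] [1.0934 0.2325] [0.024 0.066] 63.0 0.0836
[  0  30  77  13 573] [1.1194 0.9134] [0.237 0.009] 89.8 0.0814
[ 84  39 114  13 818] [1.0693 0.5789] [0.009 0.342] 0.1 0.0824
[209  41  32  17 238] [1.0405 0.3301] [0.023 0.1  ] 20.4 0.084
[249  62  10  19  77] [0.9565 0.2398] [0.01  0.069] 69.8 0.0846
[204 110  58  17 567] [0.8158 0.3033] [0.021 0.164] 2.7 0.0823
```

View pics/w2.png

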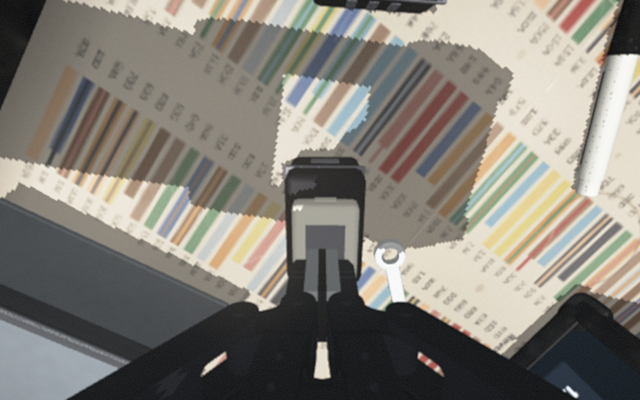

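```bash
python3 - <<'E'
from h import *
T=tool(); f=grab('wrist'); W=cloud(f)
def pr(p):
    q=np.linalg.inv(f['tool_from_camera'])@np.r_[p,1]; return (f['cx']+f['f']*q[0]/q[2], f['cy']+f['f']*q[1]/q[2], q[2])
print('tip',pr([0,0,.014]),'tcp',pr([0,0,0]))
print(f['tool_from_camera'].round(3).tolist())
for p in [(325,165),(325,190),(310,210),(325,235),(300,240),(350,240),(325,260),(310,270)]: print(p,W[p[1],p[0]].round(4))
m=(W[...,2]>.03)&(W[...,2]<.1); m[:150]=0; m[:,:270]=0; m[:,375:]=0; m[262:]=0
for lo,hi in((.045,.06),(.062,.1)):
    P=W[m&(W[...,2]>lo)&(W[...,2]<hi)]; r=cv2.minAreaRect(P[:,:2].astype(np.float32)); print(len(P),r,np.median(P[:,2]))
print(manip.get_obs()['ft_force'],manip.get_obs()['wrist_torque'])
E
```

```text
tip (np.float64(319.1293392848015), np.float64(237.46580662342825), np.float64(0.18867613068525024)) tcp (np.float64(318.9473164428884), np.float64(248.98276093238812), np.float64(0.17537474366921776))
[[0.0, -0.95, -0.312, 0.079], [1.0, 0.0, 0.001, 0.001], [-0.001, -0.312, 0.95, -0.159], [0.0, 0.0, 0.0, 1.0]]
(325, 165) [0.5666 0.361  0.0313]
(325, 190) [0.5717 0.3535 0.0535]
(310, 210) [0.5675 0.3463 0.0764]
(325, 235) [0.5809 0.3401 0.0779]
(300, 240) [0.5722 0.3306 0.078 ]
(350, 240) [0.5931 0.3449 0.0772]
(325, 260) [0.5795 0.3416 0.1077]
(310, 270) [0.5746 0.3382 0.1158]
2940 ((0.5820406675338745, 0.3380129635334015), (0.0462016835808754, 0.056125666946172714), 34.98779296875) 0.0528430830614184
3824 ((0.5807870626449585, 0.33983173966407776), (0.03406471014022827, 0.03269204869866371), 35.1378059387207) 0.07712538164672018
[ 0.48039445 -0.61863726  0.646032  ] [-0.01235455 -0.04059607  0.01671026]
```

```bash
python3 -m crank '[[0,0,-1,0,0,0],[0,0,-2,0,0,0]]'
```

```text
time_s: 4.3
tool_pos: [0.5832, 0.3316, 0.0791]
ee_rot: [0.0, 0.461, 0.887, -0.0]
ft_force: [-0.2, -0.3, 0.4]
width: 0.0001
gripper_force: 0.0
```

```bash
python3 - <<'E'
from h import *
print(manip.finger_overhang,[n for n in dir(manip) if n[0]!='_'])
T=tool(); f=grab('wrist'); W=cloud(f); Ti=np.linalg.inv(T)
for v in range(215,330,6):
    print(v,[(W[v,u]@Ti[:3,:3].T+Ti[:3,3]).round(4).tolist() for u in (313,333)],W[v,313,2].round(3))
cv2.imwrite('pics/w3.png',cv2.resize(f['color'][180:330,240:420],None,fx=4,fy=4,interpolation=cv2.INTER_CUBIC))
E
```

```text
0.014 ['IKError', 'finger_overhang', 'get_obs', 'grab_frame', 'sign_off']
215 [[0.0184, -0.0029, 0.0004], [0.018, 0.007, 0.0015]] 0.079
221 [[0.0145, -0.003, 0.0023], [0.0145, 0.0071, 0.0023]] 0.077
227 [[0.0116, -0.003, 0.0013], [0.0115, 0.0071, 0.0016]] 0.078
233 [[0.0079, -0.003, 0.0022], [0.008, 0.0072, 0.002]] 0.077
239 [[0.005, -0.003, 0.0013], [0.0051, 0.0072, 0.0011]] 0.078
245 [[0.002, -0.003, 0.0006], [0.0018, 0.0072, 0.0009]] 0.078
251 [[0.0099, -0.0025, -0.0218], [0.01, 0.0064, -0.022]] 0.101
257 [[0.0103, -0.0023, -0.028], [0.0104, 0.0062, -0.0282]] 0.107
263 [[0.0105, -0.0022, -0.0336], [0.0101, 0.006, -0.0329]] 0.113
269 [[0.0099, -0.0021, -0.0373], [0.0107, 0.0058, -0.0387]] 0.116
275 [[0.0102, -0.002, -0.0425], [0.0099, 0.0058, -0.042]] 0.122
281 [[0.0102, -0.0019, -0.0467], [0.0108, 0.0056, -0.0476]] 0.126
287 [[0.0098, -0.0018, -0.0502], [0.0096, 0.0055, -0.0498]] 0.129
293 [[0.0093, -0.0017, -0.0532], [0.0099, 0.0054, -0.0541]] 0.132
299 [[0.0116, -0.0015, -0.0601], [0.0112, 0.0052, -0.0595]] 0.139
305 [[0.0099, -0.0015, -0.061], [0.0109, 0.0051, -0.0624]] 0.14
311 [[0.0112, -0.0014, -0.066], [0.0106, 0.005, -0.0651]] 0.145
317 [[0.0103, -0.0014, -0.0678], [0.0113, 0.0049, -0.069]] 0.147
323 [[0.0089, -0.0013, -0.0688], [0.0107, 0.0048, -0.0712]] 0.148
329 [[0.0028, -0.0015, -0.0641], [0.011, 0.0047, -0.0742]] 0.143
```

View pics/w3.png

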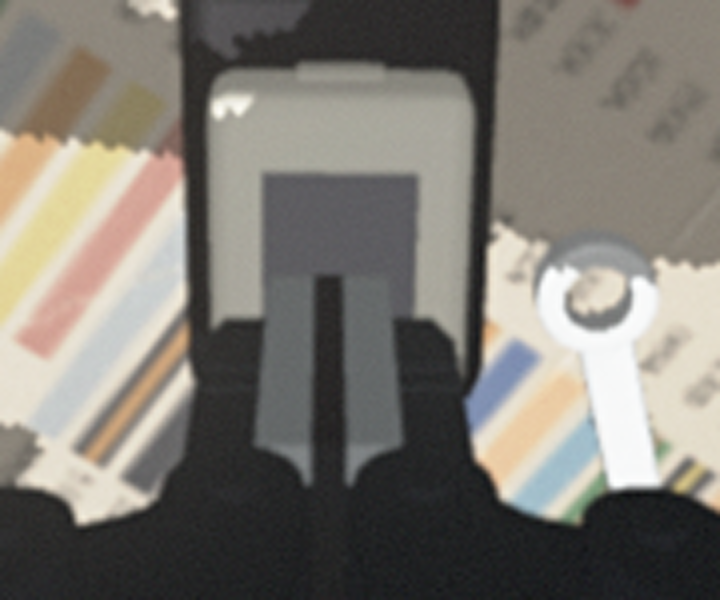

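Depth puts the visible fingertips about 22 mm behind the reported TCP, which is not what the text says and explains the missing contact. I'll step down and watch the force.

```bash
python3 -m crank '[[0,0,2,0,0,0],[0,0,4,0,0,0],[0,0,6,0,0,0],[0,0,6,0,0,0]]';python3 -m crank '[[0,0,2,0,0,0],[0,0,4,0,0,0],[0,0,6,0,0,0],[0,0,6,0,0,0]]'; python3 -m crank '[[0,0,2,0,0,0],[0,0,4,0,0,0],[0,0,4,0,0,0]]'
```

```text
time_s: 4.68
tool_pos: [0.5829, 0.3314, 0.072]
ee_rot: [-0.0, 0.461, 0.887, -0.001]
ft_force: [-0.2, -1.0, -0.5]
width: -0.0
gripper_force: 0.0
time_s: 5.02
tool_pos: [0.5829, 0.3315, 0.0662]
ee_rot: [-0.0, 0.461, 0.887, -0.0]
ft_force: [0.7, -0.2, -1.0]
width: 0.0001
gripper_force: 0.0
time_s: 5.27
tool_pos: [0.583, 0.3315, 0.0624]
ee_rot: [-0.0, 0.461, 0.887, -0.0]
ft_force: [0.5, 0.2, 0.1]
width: 0.0001
gripper_force: 0.0
```

```bash
python3 -m crank '[[0,0,2,0,0,0],[0,0,4,0,0,0],[0,0,4,0,0,0]]';python3 -m crank '[[0,0,1,0,0,0],[0,0,2,0,0,0],[0,0,3,0,0,0],[0,0,3,0,0,0]]'; python3 - <<'E'
from h import *
T=tool(); f=grab('wrist'); W=cloud(f); Ti=np.linalg.inv(T)
for v in range(215,300,10):
    print(v,[(W[v,u]@Ti[:3,:3].T+Ti[:3,3]).round(4).tolist() for u in (313,)],W[v,313].round(3))
E
```

```text
time_s: 5.52
tool_pos: [0.5833, 0.3316, 0.0588]
ee_rot: [0.0, 0.461, 0.887, 0.0]
ft_force: [-1.1, 0.2, -0.7]
width: -0.0003
gripper_force: 0.0
time_s: 5.85
tool_pos: [0.5834, 0.3317, 0.0572]
ee_rot: [0.0, 0.461, 0.887, 0.0]
ft_force: [-1.8, -1.2, 5.2]
width: -0.0001
gripper_force: 2.7
215 [[0.0235, -0.0026, -0.0127]] [0.568 0.349 0.07 ]
225 [[0.0196, -0.0025, -0.0153]] [0.57  0.346 0.072]
235 [[0.0146, -0.0026, -0.015]] [0.573 0.342 0.072]
245 [[0.0098, -0.0026, -0.0156]] [0.576 0.338 0.073]
255 [[0.0107, -0.0023, -0.027]] [0.575 0.339 0.084]
265 [[0.0107, -0.0021, -0.0355]] [0.576 0.339 0.093]
275 [[0.0101, -0.002, -0.0423]] [0.576 0.339 0.099]
285 [[0.0105, -0.0018, -0.0499]] [0.576 0.339 0.107]
295 [[0.0085, -0.0017, -0.0532]] [0.577 0.338 0.11 ]
```

```bash
python3 -m crank '[[0,0,1,0,0,0],[0,0,2,0,0,0],[0,0,3,0,0,0],[0,0,3,0,0,0]]';python3 -m crank '[[0,0,1,0,0,0],[0,0,2,0,0,0],[0,0,3,0,0,0],[0,0,3,0,0,0]]'
```

```text
time_s: 6.23
tool_pos: [0.5833, 0.3317, 0.0529]
ee_rot: [0.0, 0.461, 0.887, 0.0]
ft_force: [0.4, 0.3, 0.6]
width: -0.0001
gripper_force: 0.2
time_s: 6.57
tool_pos: [0.5836, 0.3318, 0.0517]
ee_rot: [0.0, 0.461, 0.887, 0.001]
ft_force: [-4.7, -1.4, 9.7]
width: 0.0004
gripper_force: 5.0
```

```bash
python3 -m crank '[[0,0,1,0,0,0],[0,0,2,0,0,0],[0,0,2,0,0,0]]';python3 -m crank '[[0,0,-20,0,0,0],[0,0,-60,0,0,0],[0,0,-60,0,0,0],[0,0,-60,0,0,0]]';  cat > packs.py <<'E'
from h import *
f=grab('wrist'); W=cloud(f); cv2.imwrite('pics/last.png',f['color'])
v,u=np.mgrid[:400,:640]
for nm,lo,hi in (('cover',.064,.085),('block',.045,.0585)):
    m=(W[...,2]>lo)&(W[...,2]<hi)
    n,l,s,_=cv2.connectedComponentsWithStats(m.astype(np.uint8))
    for i in range(1,n):
        if 600<s[i,4]<9000:
            P=W[l==i]; r=cv2.minAreaRect(P[:,:2].astype(np.float32)); print(nm,s[i],np.round(r[0],4),np.round(r[1],3),round(r[2],1),np.median(P[:,2]).round(4))
E
python3 packs.py;  python3 go.py 0.582 0.3305 0.05 35
```

```text
time_s: 6.82
tool_pos: [0.584, 0.3321, 0.0518]
ee_rot: [0.001, 0.461, 0.887, 0.001]
ft_force: [-6.6, -2.4, 18.5]
width: -0.0
gripper_force: 8.9
time_s: 7.15
tool_pos: [0.5846, 0.3323, 0.1112]
ee_rot: [0.002, 0.461, 0.887, 0.002]
ft_force: [-0.3, -0.6, -0.4]
width: -0.0003
gripper_force: 0.0
cover [ 294  180   55   74 3704] [0.586  0.3322] [0.034 0.05 ] 34.7 0.0676
cover [ 550  324   90   76 3480] [0.8114 0.3549] [0.067 0.018] 85.5 0.0744
block [310   0 120  12 911] [0.5373 0.4499] [0.068 0.005] 34.5 0.0508
block [ 287  158   69   98 2416] [0.5858 0.3326] [0.046 0.069] 34.5 0.0528
block [   0  209  220  109 3084] [0.4875 0.2108] [0.166 0.003] 5.3 0.0518
block [ 522  304   92   74 2093] [0.8027 0.3513] [0.075 0.019] 83.9 0.0519
shift [-0.1 -2.1 58.6] turn z 0.1 len 59 tilt [0.0015 0.0006] az 35.1 q6 -0.15
```

b2's cover is home (0.0676). Next is b1.

```bash
python3 go.py 0.52 0.44 0.15 32; python3 -m crank '[[0,0,-40,0,0,0],[65,122,-40,0,0,3],[65,122,-40,0,0,3],[65,122,-40,0,0,3],[65,122,-40,0,0,3],[65,122,-40,0,0,3],[65,122,-40,0,0,3]]';python3 packs.py; python3 go.py 0.5245 0.467 0.07 32
```

```text
shift [125.1  10.3 -41.4] turn z 3.1 len 132 tilt [0.0015 0.0006] az 35.1 q6 -0.15
time_s: 7.78
tool_pos: [0.6449, 0.4553, 0.1426]
ee_rot: [-0.001, 0.483, 0.875, -0.003]
ft_force: [0.0, -0.2, 0.1]
width: -0.0002
gripper_force: 0.0
cover [ 129   64   88   58 4616] [0.5256 0.4689] [0.05  0.034] 31.2 0.0773
cover [ 149  258   53   58 2372] [0.5863 0.3325] [0.035 0.05 ] 35.3 0.0675
cover [   0  334  109   66 4324] [0.5312 0.206 ] [0.086 0.057] 27.5 0.0792
block [ 133   57  107   70 2454] [0.5259 0.4691] [0.069 0.046] 30.9 0.0528
block [ 150  236   67   77 1828] [0.5866 0.3331] [0.045 0.07 ] 35.2 0.0527
block [   0  311  121   62 1778] [0.5189 0.2138] [0.013 0.112] 90.0 0.0517
block [606 310  34  54 956] [0.9494 0.4831] [0.029 0.061] 47.5 0.0466
shift [ 74.8 -95.3  75.3] turn z 0.1 len 143 tilt [-0.0032 -0.0025] az 32.1 q6 0.01
```

```bash
python3 go.py 0.5257 0.469 0.064 31
```

```text
shift [ 75.8 -93.2  81.3] turn z 1.1 len 145 tilt [-0.0032 -0.0025] az 32.1 q6 0.01
```

```bash
python3 -m crank '[[76,-93,0,0,0,1],[76,-93,0,0,0,1],[76,-93,0,0,0,1],[76,-93,0,0,0,1],[76,-93,35,0,0,1],[76,-93,65,0,0,1],[76,-93,78,0,0,1],[76,-93,78,0,0,1]]'; python3 go.py 0.5257 0.469 0.0525 31
```

```text
time_s: 8.5
tool_pos: [0.5247, 0.4674, 0.066]
ee_rot: [-0.001, 0.492, 0.871, -0.003]
ft_force: [-0.6, -0.2, -0.3]
width: -0.0001
gripper_force: 0.0
shift [ 0.9  1.8 13.5] turn z 0.1 len 14 tilt [-0.0056 -0.0047] az 31.1 q6 0.13
```

```bash
python3 -m crank '[[0,1,3,0,0,0],[0,1,6,0,0,0],[0,1,9,0,0,0],[0,1,11,0,0,0],[0,1,13,0,0,0],[0,1,13,0,0,0]]'; python3 -m crank '[[0,0,1,0,0,0],[0,0,2,0,0,0],[0,0,3,0,0,0],[0,0,3,0,0,0]]'
```

```text
time_s: 9.0
tool_pos: [0.528, 0.4708, 0.058]
ee_rot: [0.001, 0.492, 0.871, 0.001]
ft_force: [1.9, 1.1, 1.9]
width: 0.0
gripper_force: 1.2
time_s: 9.33
tool_pos: [0.528, 0.4708, 0.0559]
ee_rot: [0.001, 0.492, 0.871, 0.001]
ft_force: [1.7, -0.7, 5.1]
width: 0.0
gripper_force: 2.5
```

```bash
python3 -m crank '[[0,0,1,0,0,0],[0,0,2,0,0,0],[0,0,3,0,0,0],[0,0,4,0,0,0],[0,0,4,0,0,0]]'; python3 -m crank '[[0,0,1,0,0,0],[0,0,2,0,0,0],[0,0,3,0,0,0],[0,0,3,0,0,0]]'
```

```text
time_s: 9.75
tool_pos: [0.5275, 0.4706, 0.0517]
ee_rot: [0.0, 0.492, 0.871, 0.001]
ft_force: [-2.0, -1.9, 9.7]
width: 0.0
gripper_force: 4.9
time_s: 10.08
tool_pos: [0.5278, 0.4708, 0.0516]
ee_rot: [0.001, 0.492, 0.871, 0.001]
ft_force: [-6.6, -6.4, 21.7]
width: -0.0001
gripper_force: 10.6
```

```bash
python3 -m crank '[[0,0,-20,0,0,0],[0,0,-60,0,0,0],[0,0,-100,0,0,0],[0,0,-140,0,0,0],[0,0,-150,0,0,0]]';python3 packs.py; python3 go.py 0.46 0.1 0.21 95.4;
```

```text
time_s: 10.5
tool_pos: [0.5284, 0.4716, 0.2053]
ee_rot: [0.002, 0.491, 0.871, 0.005]
ft_force: [-0.2, -0.2, 1.5]
width: 0.0001
gripper_force: 0.0
cover [ 286  161   56   37 2006] [0.5247 0.469 ] [0.05  0.034] 30.8 0.0676
cover [  43  329  101   71 3617] [0.4337 0.1656] [0.075 0.091] 5.6 0.0795
block [ 276  151   76   48 1414] [0.5247 0.4689] [0.07  0.045] 31.1 0.0529
block [ 78 317  83  34 794] [0.4348 0.2057] [0.084 0.004] 5.7 0.0516
shift [-282.7 -250.7   -8.3] turn z -64.3 len 378 tilt [0.0082 0.0067] az 31.1 q6 0.13
```

Both covers are home. Going to the key.

```bash
python3 -m crank '[[-283,-251,-8,0,0,-64],[-283,-251,-8,0,0,-64],[-283,-251,-8,0,0,-64],[-283,-251,-8,0,0,-64],[-283,-251,-8,0,0,-64],[-283,-251,-8,0,0,-64],[-283,-251,-8,0,0,-64],[-283,-251,-8,0,0,-64],[-283,-251,-8,0,0,-64],[-283,-251,-8,0,0,-64],[-283,-251,-8,0,0,-64],[-283,-251,-8,0,0,-64]]' 0.5; python3 go.py 0.44 -0.084 0.21 95.4;
```

```text
time_s: 11.55
tool_pos: [0.4582, 0.0982, 0.2041]
ee_rot: [-0.001, -0.043, 0.999, 0.0]
ft_force: [-0.4, 0.0, 0.1]
width: 0.0425
gripper_force: 0.0
shift [  33.9 -179.9   -5.9] turn z -0.4 len 183 tilt [-0.0014  0.0002] az 95.0 q6 -1.53
```

```bash
python3 -m crank '[[34,-180,-6,0,0,0],[34,-180,-6,0,0,0],[34,-180,-6,0,0,0],[34,-180,-6,0,0,0],[34,-180,-6,0,0,0],[34,-180,-6,0,0,0]]'; cat > key.py <<'E'
from h import *
f=grab('wrist'); W=cloud(f); cv2.imwrite('pics/key.png',f['color'])
T=tool(); Ti=np.linalg.inv(T); L=W@Ti[:3,:3].T+Ti[:3,3]
near=(np.abs(W[...,0]-.47)<.09)&(np.abs(W[...,1]+.084)<.06)
for nm,lo,hi in (('case',.112,.122),('keytop',.157,.170),('lidtop',.074,.084)):
    m=(W[...,2]>lo)&(W[...,2]<hi)&(near if nm!='lidtop' else True)
    n,l,s,_=cv2.connectedComponentsWithStats(m.astype(np.uint8))
    for i in range(1,n):
        if 150<s[i,4]:
            P=W[l==i]; r=cv2.minAreaRect(P[:,:2].astype(np.float32)); print(nm,s[i],np.round(r[0],4),np.round(r[1],3),round(r[2],1),np.median(P[:,2]).round(4))
E
python3 key.py; python3 go.py 0.47 -0.083 0.21 95.4
```

```text
time_s: 12.05
tool_pos: [0.4408, -0.0857, 0.2103]
ee_rot: [-0.001, -0.043, 0.999, -0.0]
ft_force: [0.4, 0.4, 0.6]
width: 0.0427
gripper_force: 0.0
case [ 281  185   72  103 6010] [ 0.4804 -0.0857] [0.09  0.056] 5.5 0.1177
keytop [309 230  16  48 683] [ 0.4705 -0.0866] [0.034 0.01 ] 4.9 0.1629
lidtop [  348   153   292   181 38938] [0.4956 0.0785] [0.183 0.27 ] 5.4 0.0799
lidtop [287 167  62  11 207] [ 0.4338 -0.0899] [0.007 0.053] 5.1 0.0791
lidtop [ 351  254   26   80 1056] [ 0.5527 -0.0378] [0.09  0.022] 13.2 0.0799
lidtop [102 283  69  25 433] [ 0.5702 -0.2555] [0.064 0.016] 77.6 0.0791
lidtop [302 288  29  21 152] [ 0.5621 -0.081 ] [0.024 0.024] 20.8 0.0744
lidtop [ 92 300  29  47 396] [ 0.6088 -0.2933] [0.054 0.013] 12.3 0.0794
shift [-29.   -1.5   0.2] turn z -0.4 len 29 tilt [-0.0012  0.0008] az 95.0 q6 -1.93
```

View pics/key.png

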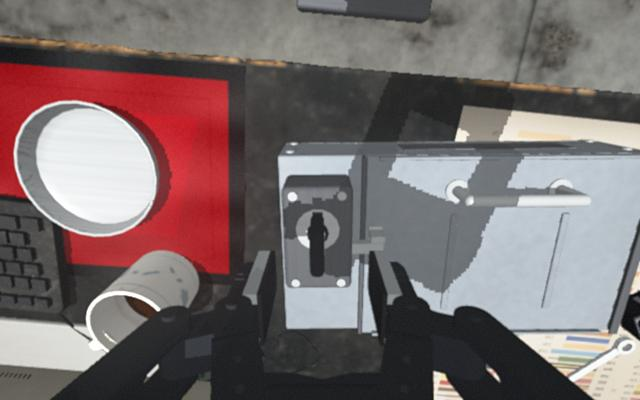

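Wrist view: the key head is at (317,250), 34×10 mm at z=0.163 as expected. The fingers straddle it in y.

```bash
python3 go.py 0.4705 -0.0866 0.114 95.4; python3 -m crank '[[-29,2,0,0,0,0],[-29,2,0,0,0,0],[-29,2,30,0,0,0],[-29,2,60,0,0,0],[-29,2,60,0,0,0]]'; python3 go.py 0.4705 -0.0866 0.114 95.4
```

```text
shift [-29.3  -5.2  96.2] turn z -0.4 len 101 tilt [-0.0012  0.0008] az 95.0 q6 -1.93
time_s: 12.52
tool_pos: [0.4669, -0.0765, 0.1446]
ee_rot: [-0.005, -0.046, 0.999, 0.002]
ft_force: [-0.3, -0.0, -1.2]
width: 0.0427
gripper_force: 0.0
shift [ -3.  -10.5  30.5] turn z -0.2 len 32 tilt [-0.0107  0.0031] az 95.2 q6 -1.9
```

```bash
python3 -m crank '[[0,-7,0,0,0,0],[0,-7,0,0,0,0],[0,-7,0,0,0,0]]'; python3 go.py 0.4705 -0.0866 0.114 95.4
```

```text
time_s: 12.77
tool_pos: [0.4712, -0.0863, 0.1533]
ee_rot: [0.002, -0.045, 0.999, -0.001]
ft_force: [-0.3, -0.1, 0.7]
width: 0.0428
gripper_force: 0.0
shift [ 0.9 -0.2 39.2] turn z -0.3 len 39 tilt [ 0.0034 -0.0009] az 95.1 q6 -1.92
```

```bash
python3 -m crank '[[1,0,15,0,0,0],[1,0,30,0,0,0],[1,0,38,0,0,0],[1,0,38,0,0,0],[1,0,38,0,0,0]]';python3 -m crank '[[0,0,0,0,0,0],[0,0,0,0,0,0],[0,0,0,0,0,0],[0,0,0,0,0,0],[0,0,0,0,0,0],[0,0,0,0,0,0]]' 0; python3 go.py 0.4705 -0.0866 0.114 95.4
```

```text
time_s: 13.18
tool_pos: [0.4695, -0.0865, 0.1139]
ee_rot: [0.0, -0.045, 0.999, -0.0]
ft_force: [0.4, -0.5, -0.3]
width: 0.0427
gripper_force: 0.0
time_s: 13.68
tool_pos: [0.4696, -0.0863, 0.1138]
ee_rot: [0.001, -0.045, 0.999, -0.0]
ft_force: [1.4, 0.9, 5.0]
width: 0.0091
gripper_force: 60.1
shift [-0.8 -0.4 -0.2] turn z -0.3 len 1 tilt [ 0.0017 -0.0001] az 95.1 q6 -1.92
```

```bash
python3 -m crank '[[0,0,0,0,0,7],[0,0,0,0,0,14],[0,0,0,0,0,21],[0,0,0,0,0,28],[0,0,0,0,0,35],[0,0,0,0,0,40],[0,0,0,0,0,40]]'; python3 -m crank '[[0,0,0,0,0,7],[0,0,0,0,0,14],[0,0,0,0,0,21],[0,0,0,0,0,28],[0,0,0,0,0,35],[0,0,0,0,0,40],[0,0,0,0,0,44],[0,0,0,0,0,44],[0,0,0,0,0,44]]';  python3 -c "
from h import *
print(manip.get_obs()['wrist_torque'])"; python3 go.py 0.4705 -0.0866 0.114 11
```

```text
time_s: 14.27
tool_pos: [0.4691, -0.0874, 0.1138]
ee_rot: [0.0, 0.302, 0.953, -0.001]
ft_force: [-2.2, -3.1, 6.5]
width: 0.0095
gripper_force: 60.5
time_s: 15.02
tool_pos: [0.4688, -0.0871, 0.1137]
ee_rot: [0.0, 0.636, 0.772, -0.001]
ft_force: [-3.3, -1.0, 6.9]
width: 0.0093
gripper_force: 60.7
[-0.32884209  0.75013781 -0.01164375]
shift [ 0.2  1.8 -0.3] turn z 0.1 len 2 tilt [-0.0007 -0.0017] az 11.1 q6 -0.45
```

```bash
python3 -m crank '[[0,0,0,0,0,2],[0,0,0,0,0,4],[0,0,0,0,0,4]]';  python3 -c "
from h import *
print(manip.get_obs()['wrist_torque'])"; python3 -m crank '[[0,0,0,0,0,-3],[0,0,0,0,0,-3]]';python3 -m crank '[[0,0,0,0,0,0],[0,0,0,0,0,0],[0,0,0,0,0,0],[0,0,0,0,0,0],[0,0,-30,0,0,0],[0,0,-70,0,0,0],[0,0,-100,0,0,0],[0,0,-100,0,0,0]]' 0.5; python3 key.py; python3 go.py 0.4365 0.081 0.21 5.4
```

```text
time_s: 15.27
tool_pos: [0.4688, -0.0871, 0.1138]
ee_rot: [0.0, 0.663, 0.749, -0.001]
ft_force: [-3.7, -2.2, 6.8]
width: 0.0091
gripper_force: 60.6
[-0.21293817  0.85862008  0.05477963]
time_s: 15.43
tool_pos: [0.4688, -0.087, 0.1137]
ee_rot: [0.0, 0.641, 0.767, -0.001]
ft_force: [-2.9, -1.0, 6.4]
width: 0.0089
gripper_force: 60.6
time_s: 16.1
tool_pos: [0.4715, -0.087, 0.2201]
ee_rot: [0.005, 0.642, 0.767, 0.002]
ft_force: [0.6, 0.2, 0.8]
width: 0.0425
gripper_force: 0.0
case [ 273  152  117   74 6507] [ 0.4806 -0.0857] [0.09  0.056] 5.4 0.1176
keytop [316 179  20  49 703] [ 0.4752 -0.0821] [0.011 0.033] 17.4 0.1625
lidtop [  262     0   239   157 30247] [0.5021 0.0049] [0.183 0.127] 6.4 0.0798
shift [171.2  -4.2   6.1] turn z 4.7 len 171 tilt [ 0.0069 -0.0019] az 10.1 q6 -0.44
```

```bash
python3 -m crank '[[171,-4,6,0,0,5],[171,-4,6,0,0,5],[171,-4,6,0,0,5],[171,-4,6,0,0,5],[171,-4,6,0,0,5],[171,-4,6,0,0,5]]'; cat > bar.py <<'E'
from h import *
f=grab('wrist'); W=cloud(f); cv2.imwrite('pics/bar.png',f['color'])
m=(W[...,2]>.106)&(W[...,2]<.119)&(np.abs(W[...,1]-.08)<.07)
n,l,s,_=cv2.connectedComponentsWithStats(m.astype(np.uint8))
for i in range(1,n):
    if 150<s[i,4]:
        P=W[l==i]; r=cv2.minAreaRect(P[:,:2].astype(np.float32)); print(s[i],np.round(r[0],4),np.round(r[1],3),round(r[2],1),np.median(P[:,2]).round(4))
E
python3 bar.py; python3 go.py 0.4365 0.081 0.108 5.4
```

```text
time_s: 16.65
tool_pos: [0.4342, 0.0832, 0.2056]
ee_rot: [-0.001, 0.673, 0.739, -0.001]
ft_force: [-0.0, -0.2, -0.4]
width: 0.0427
gripper_force: 0.0
[ 314  136   13  123 1512] [0.4347 0.0785] [0.009 0.099] 5.6 0.1138
shift [-0.9  1.9 97.9] turn z -0.2 len 98 tilt [-0.0016 -0.0007] az 5.2 q6 0.01
```

```bash
python3 -m crank '[[-4,0,35,0,0,0],[-4,0,70,0,0,0],[-4,0,97,0,0,0],[-4,0,97,0,0,0],[-4,0,97,0,0,0]]'; python3 -m crank '[[0,0,0,0,0,0],[0,0,0,0,0,0],[0,0,0,0,0,0],[0,0,0,0,0,0],[0,0,0,0,0,0],[0,0,0,0,0,0]]' 0; python3 go.py 0.599 0.094 0.109
```

```text
time_s: 17.12
tool_pos: [0.4349, 0.076, 0.1091]
ee_rot: [-0.001, 0.676, 0.737, -0.001]
ft_force: [0.0, -0.1, 0.2]
width: 0.0426
gripper_force: 0.0
time_s: 17.62
tool_pos: [0.4357, 0.0773, 0.1104]
ee_rot: [0.0, 0.675, 0.738, 0.0]
ft_force: [-0.3, -0.5, -0.3]
width: 0.0004
gripper_force: 0.0
shift [  2.1 164.1   1.6] turn z 0 len 164 tilt [ 0.0008 -0.0001] az 5.1 q6 0.0
```

```bash
python3 bar.py; python3 - <<'E'
from h import *
f=grab('wrist'); W=cloud(f); T=tool(); Ti=np.linalg.inv(T)
for v in range(200,290,8): print(v,[(W[v,u]@Ti[:3,:3].T+Ti[:3,3]).round(4).tolist()+[W[v,u,2].round(3)] for u in (313,333)])
E
```

```text
[ 307  151   21   98 1972] [0.4326 0.1034] [0.01 0.05] 5.4 0.1136
200 [[0.0288, -0.0025, -0.0049, np.float64(0.115)], [0.0172, 0.0082, 0.03, np.float64(0.08)]]
208 [[0.0247, -0.0025, -0.0047, np.float64(0.115)], [0.0123, 0.0082, 0.0299, np.float64(0.08)]]
216 [[0.02, -0.0026, -0.0029, np.float64(0.113)], [0.0067, 0.0083, 0.0313, np.float64(0.079)]]
224 [[0.0166, -0.0026, -0.0049, np.float64(0.115)], [0.002, 0.0083, 0.0302, np.float64(0.08)]]
232 [[0.0121, -0.0027, -0.0042, np.float64(0.114)], [-0.0032, 0.0084, 0.0305, np.float64(0.08)]]
240 [[0.0077, -0.0027, -0.004, np.float64(0.114)], [-0.009, 0.0085, 0.0316, np.float64(0.079)]]
248 [[0.0029, -0.0027, -0.0031, np.float64(0.113)], [-0.0133, 0.0085, 0.0294, np.float64(0.081)]]
256 [[0.0108, -0.0021, -0.0267, np.float64(0.137)], [0.011, 0.0064, -0.027, np.float64(0.137)]]
264 [[0.011, -0.002, -0.034, np.float64(0.144)], [0.0104, 0.0063, -0.033, np.float64(0.143)]]
272 [[0.0109, -0.0018, -0.0401, np.float64(0.15)], [0.0108, 0.006, -0.04, np.float64(0.15)]]
280 [[0.0112, -0.0017, -0.0465, np.float64(0.157)], [0.011, 0.0058, -0.0461, np.float64(0.156)]]
288 [[0.0117, -0.0015, -0.0525, np.float64(0.163)], [0.0108, 0.0057, -0.0511, np.float64(0.161)]]
```

View pics/bar.png

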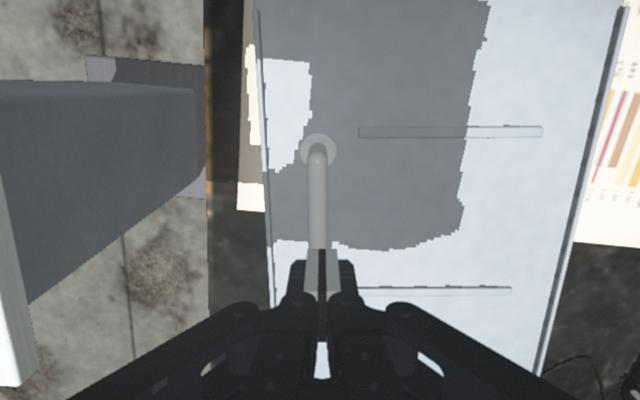

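My mistake was the sign: the tip is 16 mm *above* the reported TCP, so the fingers closed above the bar. I'll reopen and go lower.

```bash
python3 -m crank '[[0,0,0,0,0,0],[0,0,0,0,0,0],[0,0,0,0,0,0],[0,0,0,0,0,0],[0,1,15,0,0,0],[0,1,30,0,0,0],[0,1,33,0,0,0],[0,1,33,0,0,0]]' 0.5; python3 -m crank '[[0,0,0,0,0,0],[0,0,0,0,0,0],[0,0,0,0,0,0],[0,0,0,0,0,0],[0,0,0,0,0,0],[0,0,0,0,0,0]]' 0; python3 go.py 0.599 0.094 0.077
```

```text
time_s: 18.38
tool_pos: [0.4357, 0.0773, 0.076]
ee_rot: [-0.001, 0.675, 0.738, -0.001]
ft_force: [-0.5, 0.1, 0.6]
width: 0.0427
gripper_force: 0.0
time_s: 18.88
tool_pos: [0.437, 0.0774, 0.078]
ee_rot: [0.001, 0.675, 0.738, 0.001]
ft_force: [-3.2, -0.1, 6.0]
width: 0.0077
gripper_force: 58.7
shift [  2.1 162.9   1.3] turn z 0 len 163 tilt [0.0015 0.    ] az 5.1 q6 0.0
```

```bash
python3 -m crank '[[0,10,0,0,0,0],[0,30,0,0,0,0],[0,50,0,0,0,0],[0,70,0,0,0,0],[1,90,0,0,0,0],[1,110,0,0,0,0],[1,130,0,0,0,0],[1,150,0,0,0,0],[1,160,0,0,0,0],[1,165,0,0,0,0],[1,167,0,0,0,0],[1,167,0,0,0,0]]'; python3 go.py 0.599 0.094 0.077
```

```text
time_s: 19.88
tool_pos: [0.5978, 0.0926, 0.0779]
ee_rot: [-0.005, 0.675, 0.738, -0.006]
ft_force: [-34.1, -4.6, 21.5]
width: 0.0076
gripper_force: 62.1
shift [1.3 1.3 0.9] turn z 0 len 2 tilt [-0.0145 -0.0022] az 5.1 q6 0.0
```

```bash
python3 -m crank '[[0,-3,0,0,0,0],[0,-3,0,0,0,0]]'; python3 -m crank '[[0,0,0,0,0,0],[0,0,0,0,0,0],[0,0,0,0,0,0],[0,0,0,0,0,0],[0,0,-20,0,0,0],[0,0,-60,0,0,0],[0,0,-100,0,0,0],[0,0,-140,0,0,0],[0,0,-140,0,0,0],[0,0,-140,0,0,0]]' 0.5; python3 bar.py; python3 - <<'E'
from h import *
f=grab('top'); W=cloud(f); np.save('Wt.npy',W); cv2.imwrite('pics/t3.png',cv2.resize(f['color'][130:290,140:500],None,fx=2.2,fy=2.2))
m=(W[...,2]>.064)&(W[...,2]<.09); m[:,262:]=0;m[:170]=0
n,l,s,_=cv2.connectedComponentsWithStats(m.astype(np.uint8))
for i in range(1,n):
    if s[i,4]>60:
        P=W[l==i]; r=cv2.minAreaRect(P[:,:2].astype(np.float32)); print(s[i],np.round(r[0],4),np.round(r[1],3),round(r[2],1),np.median(P[:,2]).round(4))
E
```

```text
time_s: 20.05
tool_pos: [0.5979, 0.0926, 0.078]
ee_rot: [-0.001, 0.675, 0.738, -0.002]
ft_force: [-13.6, -2.4, 11.5]
width: 0.0077
gripper_force: 61.1
time_s: 20.88
tool_pos: [0.6012, 0.0931, 0.2205]
ee_rot: [0.002, 0.675, 0.738, 0.003]
ft_force: [0.2, -1.0, -1.1]
width: 0.0427
gripper_force: 0.0
[ 310  126   13  118 1405] [0.5989 0.0939] [0.01  0.099] 5.1 0.1138
[ 592  144   40   55 1032] [0.8335 0.1287] [0.013 0.042] 5.0 0.1129
[521 269  86  31 759] [0.826  0.0282] [0.071 0.015] 19.4 0.1127
[216 188  20  19 191] [0.5838 0.3313] [0.035 0.049] 33.1 0.0669
[178 207  18  20 199] [0.5361 0.4402] [0.05  0.034] 32.9 0.0668
```

View pics/t3.png

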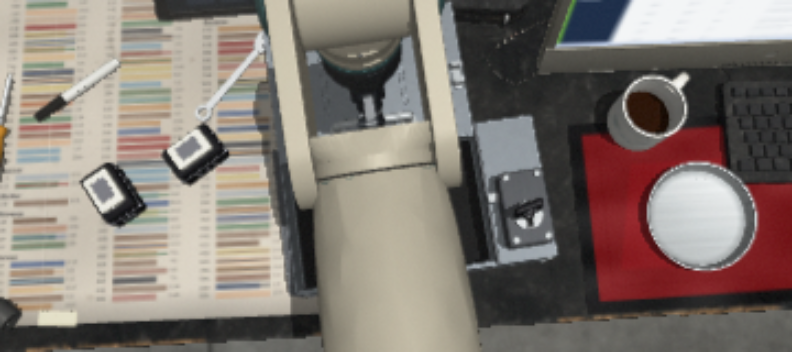

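The lid travelled 165 mm, so it is fully open. b1 has been knocked to about (0.537, 0.441). Now picking b2.

```bash
python3 go.py 0.587 0.332 0.15 35
```

```text
shift [239.2   8.8  65.8] turn z -29.9 len 248 tilt [-0.0013 -0.0002] az 5.1 q6 0.0
```

```bash
python3 -m crank '[[239,9,0,0,0,-30],[239,9,0,0,0,-30],[239,9,0,0,0,-30],[239,9,0,0,0,-30],[239,9,0,0,0,-30],[239,9,0,0,0,-30],[239,9,40,0,0,-30],[239,9,65,0,0,-30],[239,9,65,0,0,-30],[239,9,65,0,0,-30]]' 0.7; python3 packs.py; python3 go.py 0.586 0.332 -0.006 35
```

```text
time_s: 21.82
tool_pos: [0.5861, 0.3311, 0.1486]
ee_rot: [-0.002, 0.461, 0.887, -0.003]
ft_force: [0.2, -0.1, -0.1]
width: 0.0599
gripper_force: 0.0
cover [ 318    0   82   55 4135] [0.539  0.4393] [0.05  0.031] 32.7 0.0677
cover [ 298  164   47   65 2897] [0.586  0.3323] [0.034 0.05 ] 34.9 0.0676
cover [   0  190  210  113 4812] [0.4705 0.2082] [0.166 0.052] 21.5 0.0799
cover [ 539  295   77   63 2097] [0.8121 0.364 ] [0.053 0.022] 79.0 0.0749
cover [ 240  319  125   65 3697] [0.6522 0.1965] [0.109 0.056] 5.5 0.0795
block [ 304    0  106   67 2365] [0.5397 0.4381] [0.07  0.041] 32.9 0.053
block [ 292  146   60   87 1961] [0.5857 0.3326] [0.046 0.069] 34.4 0.0528
block [  16  184  200   98 2121] [0.4738 0.2097] [0.163 0.003] 5.3 0.0519
block [  0 220  25  79 738] [0.4055 0.1297] [0.002 0.092] 5.8 0.0511
block [ 519  277   62   53 1111] [0.8027 0.3631] [0.053 0.018] 79.1 0.0518
shift [  1.2  -0.5 157.7] turn z 0.1 len 158 tilt [-0.0013 -0.0008] az 35.1 q6 -0.15
```

```bash
python3 -m crank '[[2,-1,35,0,0,0],[2,-1,70,0,0,0],[2,-1,105,0,0,0],[2,-1,130,0,0,0],[2,-1,145,0,0,0],[2,-1,152,0,0,0],[2,-1,152,0,0,0],[2,-1,152,0,0,0]]';python3 -m crank '[[0,0,0,0,0,0],[0,0,0,0,0,0],[0,0,0,0,0,0],[0,0,0,0,0,0]]' 0
```

```text
time_s: 22.53
tool_pos: [0.5869, 0.3334, 0.0025]
ee_rot: [0.001, 0.461, 0.887, 0.001]
ft_force: [-0.5, 0.3, 0.8]
width: 0.0598
gripper_force: 0.0
time_s: 22.87
tool_pos: [0.587, 0.3335, 0.0032]
ee_rot: [0.001, 0.461, 0.887, 0.002]
ft_force: [-0.5, -1.4, 6.5]
width: 0.0451
gripper_force: 63.8
```

Gripped (45 mm). Lift and carry it over the well.

```bash
python3 -m crank '[[0,0,-20,0,0,0],[0,0,-60,0,0,0],[0,0,-100,0,0,0],[0,0,-140,0,0,0],[0,0,-145,0,0,0],[0,0,-145,0,0,0]]'; python3 go.py 0.4894 0.1437 0.15 5.4; python3 -c "
from h import *
o=manip.get_obs();print(o['width'],o['ft_force'])"
```

```text
time_s: 23.37
tool_pos: [0.5872, 0.3338, 0.1503]
ee_rot: [0.003, 0.461, 0.887, 0.004]
ft_force: [-0.4, 0.1, -4.1]
width: 0.0452
gripper_force: 63.0
shift [ -99.2 -189.3   -1.3] turn z 29.7 len 214 tilt [0.008  0.0039] az 35.1 q6 -0.15
0.045183438350595385 [-0.38363458  0.05662508 -4.0808333 ]
```

```bash
python3 -m crank '[[-101,-193,-1,0,0,30],[-101,-193,-1,0,0,30],[-101,-193,-1,0,0,30],[-101,-193,-1,0,0,30],[-101,-193,-1,0,0,30],[-101,-193,-1,0,0,30],[-101,-193,-1,0,0,30],[-101,-193,-1,0,0,30],[-101,-193,-1,0,0,30]]'; python3 go.py 0.4845 0.1432 0.012 5.4; python3 - <<'E'
from h import *
f=grab('wrist'); cv2.imwrite('pics/w4.png',f['color'])
E
```

```text
time_s: 24.12
tool_pos: [0.4856, 0.1399, 0.145]
ee_rot: [-0.001, 0.675, 0.738, -0.0]
ft_force: [-0.3, 0.7, -2.4]
width: 0.0452
gripper_force: 63.3
shift [  3.4  -0.6 133. ] turn z -0.3 len 133 tilt [-0.0014 -0.    ] az 5.1 q6 0.12
```

View pics/w4.png

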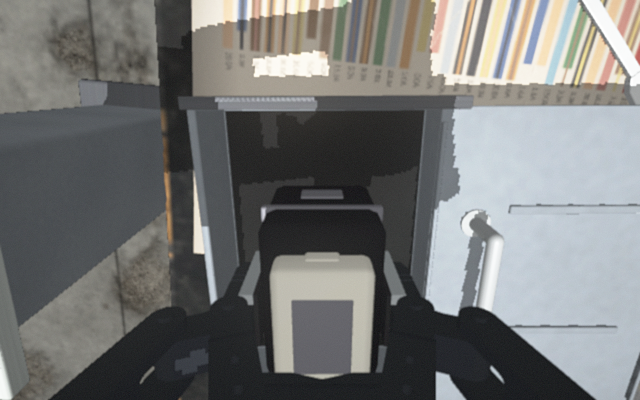

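The wrist view shows the battery centred between the front wall (x≈215) and the lid edge (x≈430). Lowering it.

```bash
python3 -m crank '[[3,-1,35,0,0,0],[3,-1,70,0,0,0],[3,-1,100,0,0,0],[3,-1,120,0,0,0],[3,-1,128,0,0,0],[3,-1,131,0,0,0],[3,-1,131,0,0,0]]'; python3 -m crank '[[0,0,2,0,0,0],[0,0,4,0,0,0],[0,0,4,0,0,0]]'
```

```text
time_s: 24.75
tool_pos: [0.4847, 0.1427, 0.015]
ee_rot: [-0.0, 0.675, 0.738, -0.0]
ft_force: [0.9, 0.1, -2.4]
width: 0.0447
gripper_force: 63.4
time_s: 25.0
tool_pos: [0.4851, 0.1423, 0.0118]
ee_rot: [0.001, 0.675, 0.738, 0.001]
ft_force: [-0.2, -0.1, -3.0]
width: 0.0451
gripper_force: 63.4
```

```bash
python3 -m crank '[[0,0,1,0,0,0],[0,0,2,0,0,0],[0,0,2,0,0,0]]';python3 -m crank '[[0,0,1,0,0,0],[0,0,1,0,0,0]]'; python3 -m crank '[[0,0,0,0,0,0],[0,0,0,0,0,0],[0,0,0,0,0,0],[0,0,-20,0,0,0],[0,0,-60,0,0,0],[0,0,-100,0,0,0],[0,0,-140,0,0,0],[0,0,-160,0,0,0],[0,0,-160,0,0,0]]' 0.7;python3 go.py 0.535 0.425 0.15 123
```

```text
time_s: 25.25
tool_pos: [0.4847, 0.1422, 0.0092]
ee_rot: [0.0, 0.675, 0.738, 0.0]
ft_force: [-0.3, -0.7, -2.4]
width: 0.0453
gripper_force: 63.5
time_s: 25.42
tool_pos: [0.4847, 0.1422, 0.0092]
ee_rot: [0.0, 0.675, 0.738, 0.0]
ft_force: [-4.0, -0.6, 6.2]
width: 0.045
gripper_force: 64.4
time_s: 26.17
tool_pos: [0.487, 0.1427, 0.1743]
ee_rot: [0.003, 0.675, 0.738, 0.004]
ft_force: [0.5, 1.1, 0.5]
width: 0.0597
gripper_force: 0.0
shift [276.9  72.7  25.5] turn z -117.9 len 287 tilt [0.0107 0.0022] az 5.1 q6 0.12
```

```bash
python3 -m crank '[[277,73,0,0,0,62],[277,73,0,0,0,62],[277,73,0,0,0,62],[277,73,0,0,0,62],[277,73,0,0,0,62],[277,73,0,0,0,62],[277,73,0,0,0,62],[277,73,0,0,0,62],[277,73,20,0,0,62],[277,73,25,0,0,62],[277,73,25,0,0,62]]'; python3 packs.py; python3 go.py 0.539 0.439 0.0 -57.2
```

```text
time_s: 27.08
tool_pos: [0.5313, 0.4237, 0.1391]
ee_rot: [0.001, 0.958, 0.286, -0.003]
ft_force: [0.6, -0.6, 0.3]
width: 0.0597
gripper_force: 0.0
cover [ 281  149   50   69 3254] [0.5383 0.4408] [0.05  0.034] 32.9 0.0676
cover [ 535  241  105  123 5854] [0.5734 0.2068] [0.106 0.073] 49.1 0.0795
block [ 275  131   64   91 2166] [0.5386 0.441 ] [0.069 0.046] 32.7 0.0528
block [520 283  56  45 715] [0.5591 0.2146] [0.023 0.048] 63.8 0.0518
shift [ 14.7  -8.9 141.2] turn z 0.5 len 142 tilt [-0.0027 -0.0021] az -56.7 q6 1.61
```

```bash
python3 -m crank '[[15,-11,0,0,0,0],[15,-11,35,0,0,0],[15,-11,70,0,0,0],[15,-11,100,0,0,0],[15,-11,120,0,0,0],[15,-11,132,0,0,0],[15,-11,137,0,0,0],[15,-11,137,0,0,0]]';python3 go.py 0.5385 0.441 0.002 -57.2; python3 -m crank '[[0,0,0,0,0,0],[0,0,0,0,0,0],[0,0,0,0,0,0],[0,0,0,0,0,0]]' 0; python3 -m crank '[[0,0,-20,0,0,0],[0,0,-60,0,0,0],[0,0,-100,0,0,0],[0,0,-140,0,0,0],[0,0,-145,0,0,0],[0,0,-145,0,0,0]]'; python3 go.py 0.4938 0.0437 0.15 5.4
```

```text
time_s: 27.8
tool_pos: [0.5392, 0.4417, 0.0062]
ee_rot: [0.0, 0.958, 0.285, -0.0]
ft_force: [0.7, 0.6, 0.4]
width: 0.0601
gripper_force: 0.0
shift [-1.   0.2  4.2] turn z 0.3 len 4 tilt [-0.     -0.0001] az -56.9 q6 1.63
time_s: 28.13
tool_pos: [0.5402, 0.4428, 0.0087]
ee_rot: [-0.001, 0.959, 0.285, 0.002]
ft_force: [0.1, 0.3, 6.8]
width: 0.0448
gripper_force: 64.0
time_s: 28.63
tool_pos: [0.5403, 0.4429, 0.1558]
ee_rot: [-0.001, 0.959, 0.285, 0.004]
ft_force: [0.4, -0.2, -3.4]
width: 0.0452
gripper_force: 63.3
shift [-257.1  309.     3.6] turn z -62.3 len 402 tilt [0.0064 0.0045] az -56.9 q6 1.63
```

```bash
python3 -m crank '[[-257,309,0,0,0,-62],[-257,309,0,0,0,-62],[-257,309,0,0,0,-62],[-257,309,0,0,0,-62],[-257,309,0,0,0,-62],[-257,309,0,0,0,-62],[-257,309,0,0,0,-62],[-257,309,0,0,0,-62],[-257,309,0,0,0,-62],[-257,309,0,0,0,-62],[-257,309,0,0,0,-62],[-257,309,0,0,0,-62]]'; python3 go.py 0.4938 0.0437 0.015 5.4
```

```text
time_s: 29.63
tool_pos: [0.4912, 0.041, 0.1485]
ee_rot: [-0.002, 0.676, 0.737, -0.001]
ft_force: [0.3, 0.6, -2.5]
width: 0.0451
gripper_force: 63.1
shift [  2.4   3.4 133.5] turn z -0.5 len 134 tilt [-0.0042 -0.0001] az 4.9 q6 -0.08
```

```bash
python3 -m crank '[[0,0,35,0,0,0],[0,0,70,0,0,0],[0,0,100,0,0,0],[0,0,120,0,0,0],[0,0,128,0,0,0],[0,0,131,0,0,0],[0,0,131,0,0,0]]'; python3 -m crank '[[0,0,1,0,0,0],[0,0,2,0,0,0],[0,0,2,0,0,0]]'; python3 -m crank '[[0,0,1,0,0,0],[0,0,2,0,0,0],[0,0,2,0,0,0]]'
```

```text
time_s: 30.22
tool_pos: [0.4923, 0.0434, 0.0195]
ee_rot: [-0.0, 0.675, 0.738, -0.0]
ft_force: [-0.2, 0.2, -2.8]
width: 0.0452
gripper_force: 63.0
time_s: 30.47
tool_pos: [0.4933, 0.0429, 0.0191]
ee_rot: [0.001, 0.675, 0.738, 0.001]
ft_force: [0.2, 0.2, -3.8]
width: 0.0451
gripper_force: 63.0
time_s: 30.72
tool_pos: [0.4926, 0.0427, 0.016]
ee_rot: [0.0, 0.675, 0.738, 0.0]
ft_force: [-0.5, -0.1, -2.6]
width: 0.0448
gripper_force: 63.0
```

```bash
python3 -m crank '[[0,0,1,0,0,0],[0,0,2,0,0,0],[0,0,2,0,0,0]]'; python3 -m crank '[[0,0,0,0,0,0],[0,0,0,0,0,0],[0,0,0,0,0,0],[0,0,-20,0,0,0],[0,0,-60,0,0,0],[0,0,-100,0,0,0],[0,0,-140,0,0,0],[0,0,-200,0,0,0],[0,0,-200,0,0,0],[0,0,-200,0,0,0]]' 0.7; python3 - <<'E'
from h import *
f=grab('wrist'); cv2.imwrite('pics/w5.png',f['color']); W=cloud(f)
m=(W[...,2]>.064)&(W[...,2]<.12)
Sx=np.array([.9956,.094]); Sy=np.array([-.094,.9956]); d=W[...,:2]-np.array([.495,.084]); x=d@Sx; y=d@Sy
m&=(x>-.08)&(x<.06)&(abs(y)<.12)
n,l,s,_=cv2.connectedComponentsWithStats(m.astype(np.uint8))
for i in range(1,n):
    if s[i,4]>200: P=W[l==i]; print(s[i],'safe xy',x[l==i].mean().round(3),y[l==i].mean().round(3),'z',np.percentile(P[:,2],[50,95]).round(4))
E
python3 go.py 0.6 0.094 0.2 5.4
```

```text
time_s: 30.97
tool_pos: [0.4927, 0.0426, 0.0147]
ee_rot: [0.0, 0.675, 0.738, -0.0]
ft_force: [-2.0, -1.3, 4.5]
width: 0.0454
gripper_force: 63.9
time_s: 31.8
tool_pos: [0.4947, 0.0428, 0.2202]
ee_rot: [0.004, 0.675, 0.738, 0.004]
ft_force: [0.5, 0.1, 0.1]
width: 0.0592
gripper_force: 0.0
[ 298   28   41   65 2611] safe xy -0.003 0.059 z [0.0736 0.075 ]
[ 300  152   37   55 1939] safe xy -0.005 -0.043 z [0.0736 0.0748]
shift [ 41.6 110.3  17.4] turn z -0.3 len 119 tilt [ 0.0058 -0.    ] az 5.1 q6 -0.08
```

View pics/w5.png

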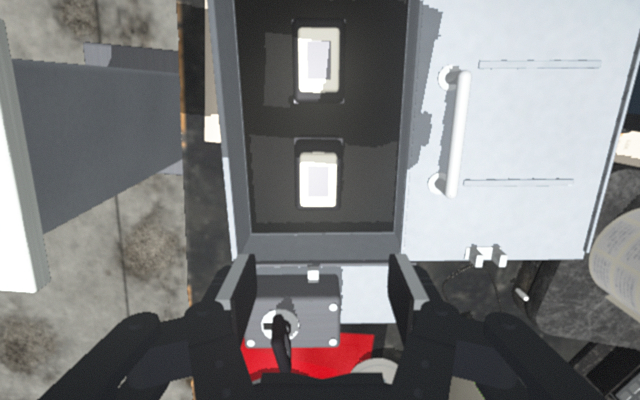

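Both batteries stand in the well at (318,60) and (318,187), with covers home (0.0736 = 0.006 + 0.068). Now the bar.

```bash
python3 -m crank '[[42,109,0,0,0,0],[42,109,0,0,0,0],[42,109,0,0,0,0],[42,109,0,0,0,0],[42,109,0,0,0,0],[42,109,0,0,0,0]]' 0.5; python3 bar.py;  python3 go.py 0.599 0.0939 0.077 5.4
```

```text
time_s: 32.35
tool_pos: [0.5966, 0.0941, 0.2124]
ee_rot: [-0.001, 0.675, 0.738, -0.001]
ft_force: [-0.5, 0.4, 0.7]
width: 0.0428
gripper_force: 0.0
[ 317  129   13  121 1481] [0.599  0.0938] [0.01 0.1 ] 5.5 0.1137
[610 148  30  57 994] [0.8323 0.1284] [0.011 0.043] 9.0 0.1118
[534 276  90  31 811] [0.8261 0.0283] [0.07  0.015] 19.4 0.1127
shift [ -0.2   2.5 136.5] turn z -0.3 len 137 tilt [-0.0009 -0.0003] az 5.1 q6 0.01
```

```bash
python3 -m crank '[[0,2,35,0,0,0],[0,2,70,0,0,0],[0,2,100,0,0,0],[0,2,125,0,0,0],[0,2,138,0,0,0],[0,2,138,0,0,0],[0,2,138,0,0,0]]'; python3 -m crank '[[0,0,0,0,0,0],[0,0,0,0,0,0],[0,0,0,0,0,0],[0,0,0,0,0,0],[0,0,0,0,0,0],[0,0,0,0,0,0]]' 0;  python3 go.py 0.436 0.0776 0.077
```

```text
time_s: 32.98
tool_pos: [0.5994, 0.0942, 0.0773]
ee_rot: [0.0, 0.675, 0.738, 0.0]
ft_force: [0.7, 0.1, 0.7]
width: 0.0428
gripper_force: 0.0
time_s: 33.48
tool_pos: [0.5978, 0.0943, 0.0785]
ee_rot: [-0.001, 0.675, 0.738, -0.002]
ft_force: [-16.2, -2.3, 13.3]
width: 0.0077
gripper_force: 58.7
shift [  -2.2 -162.6    2.1] turn z 0 len 163 tilt [-0.0036 -0.0008] az 5.1 q6 0.01
```

```bash
python3 -m crank '[[0,-10,0,0,0,0],[0,-30,0,0,0,0],[0,-50,0,0,0,0],[0,-70,0,0,0,0],[-1,-90,0,0,0,0],[-1,-110,0,0,0,0],[-1,-130,0,0,0,0],[-1,-148,0,0,0,0],[-1,-158,0,0,0,0],[-1,-162,0,0,0,0],[-1,-165,0,0,0,0],[-1,-165,0,0,0,0]]';  python3 -m crank '[[0,-1,0,0,0,0],[0,-2,0,0,0,0],[0,-2,0,0,0,0]]'
```

```text
time_s: 34.48
tool_pos: [0.4363, 0.079, 0.0784]
ee_rot: [0.001, 0.675, 0.738, 0.002]
ft_force: [-2.5, 0.8, 11.3]
width: 0.008
gripper_force: 60.8
time_s: 34.73
tool_pos: [0.4351, 0.0789, 0.0785]
ee_rot: [0.002, 0.675, 0.738, 0.002]
ft_force: [1.3, 0.0, 8.5]
width: 0.0075
gripper_force: 60.6
```

```bash
python3 -m crank '[[0,-2,0,0,0,0],[0,-4,0,0,0,0],[0,-4,0,0,0,0]]'
```

```text
time_s: 34.98
tool_pos: [0.4337, 0.0788, 0.0785]
ee_rot: [0.004, 0.675, 0.738, 0.005]
ft_force: [17.9, 3.5, -3.3]
width: 0.0079
gripper_force: 59.7
```

```bash
python3 -m crank '[[0,0,0,0,0,0],[0,0,0,0,0,0],[0,0,0,0,0,0],[0,0,0,0,0,0],[0,0,-20,0,0,0],[0,0,-60,0,0,0],[0,0,-100,0,0,0],[0,0,-135,0,0,0],[0,0,-135,0,0,0],[0,0,-135,0,0,0]]' 0.5; python3 bar.py; python3 go.py 0.44 -0.084 0.21 10.1
```

```text
time_s: 35.82
tool_pos: [0.43, 0.0783, 0.213]
ee_rot: [0.002, 0.675, 0.738, 0.002]
ft_force: [-0.6, 0.6, -0.4]
width: 0.0427
gripper_force: 0.0
[ 319  129   13  121 1473] [0.4347 0.0787] [0.01  0.099] 5.5 0.1138
shift [-162.6   -3.6    0.9] turn z -5.0 len 163 tilt [ 0.0004 -0.0001] az 5.1 q6 0.01
```

Lid shut (the bar is back at its original position). To the key.

```bash
python3 -m crank '[[-163,39,0,0,0,-8],[-163,39,0,0,0,-8],[-163,39,0,0,0,-8],[-163,39,0,0,0,-8],[-163,39,0,0,0,-8],[-163,39,0,0,0,-8],[-163,39,0,0,0,-8]]'; python3 key.py; python3 go.py 0.4705 -0.0866 0.114 13.5
```

```text
time_s: 36.45
tool_pos: [0.4817, -0.0802, 0.2092]
ee_rot: [-0.002, 0.622, 0.783, -0.001]
ft_force: [-0.3, 0.1, -0.9]
width: 0.0427
gripper_force: 0.0
case [ 258  159  122   81 6942] [ 0.4806 -0.0853] [0.09  0.056] 5.3 0.1176
keytop [300 191  19  50 749] [ 0.4752 -0.0822] [0.011 0.033] 17.1 0.1625
lidtop [  251     0   255   176 33904] [0.5015 0.011 ] [0.182 0.137] 5.6 0.0798
lidtop [354 338  26  35 203] [ 0.5669 -0.2513] [0.045 0.008] 70.6 0.079
shift [ -4.4 -12.5  95.8] turn z -0.4 len 97 tilt [-0.0022  0.0009] az 13.1 q6 -0.47
```

```bash
python3 - <<'E'
from h import *
c=cv2.imread('pics/key.png'); cv2.imwrite('pics/k2.png',cv2.resize(c[140:270,230:400],None,fx=4.5,fy=4.5,interpolation=cv2.INTER_CUBIC))
f=grab('wrist')
for n,p in dict(top=(.4752,-.0822,.163),key0=(.4705,-.0866,.118)).items():
    q=np.linalg.inv(f['c2w'])@np.r_[p,1]; print(n,f['cx']+f['f']*q[0]/q[2],f['cy']+f['f']*q[1]/q[2])
np.save('c2w.npy',f['c2w'])
E
```

```text
top 308.366666804042 218.35553488971465
key0 303.4410166786846 200.8367358897536
```

View pics/k2.png

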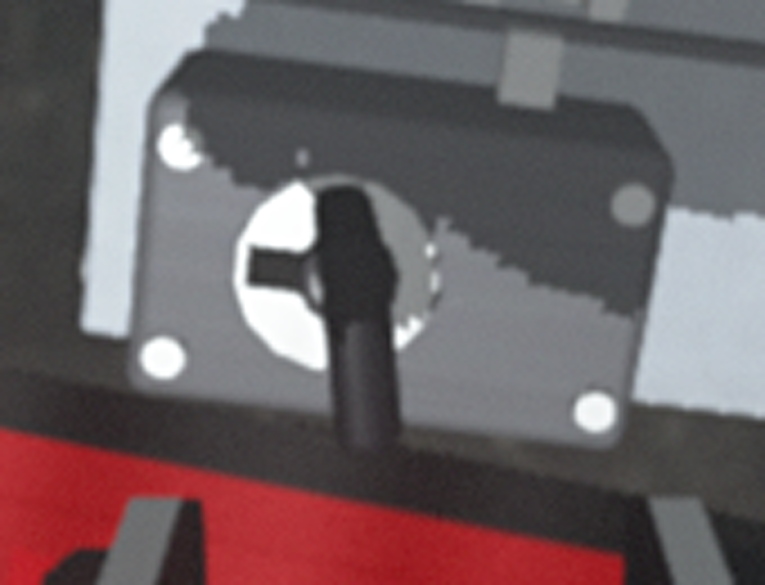

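The disc (keyhole) is at about (305,201), i.e. the axis is about (0.4715, -0.0866), and the key leans slightly toward +x+y. I'll grip it where it is and move to the axis while turning.

```bash
python3 go.py 0.474 -0.0837 0.114 15.5
```

```text
shift [-2.6 -8.7 96.3] turn z -2.3 len 97 tilt [-0.0014  0.0006] az 13.2 q6 -0.47
```

```bash
python3 -m crank '[[-3,-9,0,0,0,-2],[-3,-9,35,0,0,-2],[-3,-9,65,0,0,-2],[-3,-9,85,0,0,-2],[-3,-9,94,0,0,-2],[-3,-9,94,0,0,-2]]';python3 go.py 0.474 -0.0837 0.114 15.5; python3 -m crank '[[0,0,0,0,0,0],[0,0,0,0,0,0],[0,0,0,0,0,0],[0,0,0,0,0,0],[0,0,0,0,0,0],[0,0,0,0,0,0]]' 0;  python3 go.py 0.4715 -0.0866 0.114 13.5
```

```text
time_s: 37.05
tool_pos: [0.4731, -0.0841, 0.115]
ee_rot: [-0.002, 0.607, 0.794, -0.001]
ft_force: [0.0, -0.0, 1.1]
width: 0.0429
gripper_force: 0.0
shift [0.2 1.  1. ] turn z -0.3 len 1 tilt [-0.0039  0.001 ] az 15.2 q6 -0.52
time_s: 37.55
tool_pos: [0.4723, -0.0866, 0.1185]
ee_rot: [-0.001, 0.608, 0.794, -0.003]
ft_force: [-14.9, -2.7, 9.8]
width: 0.0089
gripper_force: 58.4
shift [ 0.2 -0.8  4.5] turn z 1.6 len 5 tilt [-0.0053 -0.0024] az 15.1 q6 -0.52
```

```bash
python3 -m crank '[[0,-2,0,0,0,0],[0,-2,0,0,0,-7],[0,-2,0,0,0,-14],[0,-2,0,0,0,-21],[0,-2,0,0,0,-28],[0,-2,0,0,0,-35],[0,-2,0,0,0,-40],[0,-2,0,0,0,-40]]'; python3 go.py 0.4715 -0.0866 0.114 95.4
```

```text
time_s: 38.22
tool_pos: [0.4722, -0.086, 0.1187]
ee_rot: [-0.0, 0.298, 0.955, -0.0]
ft_force: [-5.5, 1.6, 4.4]
width: 0.009
gripper_force: 58.6
shift [ 0.3 -0.9  4.7] turn z -40.0 len 5 tilt [-0.0003 -0.0001] az 55.4 q6 -1.22
```

```bash
python3 -m crank '[[0,0,0,0,0,-7],[0,0,0,0,0,-14],[0,0,0,0,0,-21],[0,0,0,0,0,-28],[0,0,0,0,0,-35],[0,0,0,0,0,-40],[0,0,0,0,0,-40]]'; python3 -c "
from h import *
print(manip.get_obs()['wrist_torque'])"; python3 -m crank '[[0,0,0,0,0,-2],[0,0,0,0,0,-4],[0,0,0,0,0,-4]]'; python3 -c "
from h import *
print(manip.get_obs()['wrist_torque'])"; python3 go.py 0.4715 -0.0866 0.114 95.4
```

```text
time_s: 38.8
tool_pos: [0.472, -0.0852, 0.1187]
ee_rot: [-0.001, -0.047, 0.999, 0.001]
ft_force: [-7.0, 5.3, 6.8]
width: 0.0091
gripper_force: 58.8
[ 0.92795082  1.65266265 -0.05662435]
time_s: 39.05
tool_pos: [0.4719, -0.0851, 0.1187]
ee_rot: [-0.001, -0.081, 0.997, 0.001]
ft_force: [-8.2, 4.3, 6.1]
width: 0.0097
gripper_force: 58.9
[ 1.05438243  1.76645731 -0.09499696]
shift [ 0.6 -1.4  4.7] turn z 3.8 len 5 tilt [-0.0013  0.0018] az 99.2 q6 -1.99
```

```bash
python3 -m crank '[[0,0,0,0,0,-3],[0,0,0,0,0,-6],[0,0,0,0,0,-6]]'; python3 -c "
from h import *
print(manip.get_obs()['wrist_torque'])"; python3 -m crank '[[0,0,0,0,0,4],[0,0,0,0,0,8],[0,0,0,0,0,8]]'; python3 -c "
from h import *
print(manip.get_obs()['wrist_torque'])"
```

```text
time_s: 39.3
tool_pos: [0.4723, -0.0851, 0.1187]
ee_rot: [0.0, -0.133, 0.991, 0.001]
ft_force: [-5.8, 6.4, 6.4]
width: 0.0088
gripper_force: 59.1
[ 1.08610314  1.2952125  -0.0331933 ]
time_s: 39.55
tool_pos: [0.4723, -0.0857, 0.1188]
ee_rot: [-0.0, -0.06, 0.998, 0.0]
ft_force: [-5.1, 2.2, 4.8]
width: 0.009
gripper_force: 59.1
[ 0.56638424  1.30951    -0.01760691]
```

Release and check the key's angle from above.

```bash
python3 -m crank '[[0,0,0,0,0,0],[0,0,0,0,0,0],[0,0,0,0,0,0],[0,0,0,0,0,0],[0,0,-30,0,0,0],[0,0,-70,0,0,0],[30,0,-95,0,0,0],[30,0,-95,0,0,0],[30,0,-95,0,0,0]]' 0.5; python3 key.py; python3 go.py 0.4715 -0.0866 0.114 95.4
```

```text
time_s: 40.3
tool_pos: [0.4431, -0.0903, 0.2143]
ee_rot: [0.002, -0.062, 0.998, -0.001]
ft_force: [-0.0, -0.2, -0.6]
width: 0.0426
gripper_force: 0.0
case [ 288  180   71  103 5992] [ 0.4806 -0.0856] [0.09  0.056] 5.2 0.1177
keytop [313 209  17  49 680] [ 0.4598 -0.0889] [0.033 0.01 ] 5.2 0.1617
lidtop [  286   152   354   184 38179] [0.4978 0.0481] [0.182 0.33 ] 5.3 0.0799
lidtop [ 323  251   53   80 1434] [ 0.5571 -0.0517] [0.09 0.05] 14.2 0.0793
lidtop [103 271  73  36 481] [ 0.5742 -0.2532] [0.072 0.023] 71.4 0.079
lidtop [286 282  33  23 169] [ 0.565 -0.095] [0.026 0.033] 3.2 0.0743
lidtop [ 94 287  36  54 453] [ 0.6128 -0.2901] [0.061 0.017] 20.6 0.0793
lidtop [288 294  35  29 170] [ 0.5891 -0.0859] [0.029 0.036] 56.2 0.0743
shift [-28.8  -0.2  98.3] turn z 1.7 len 102 tilt [ 0.0014 -0.0004] az 97.1 q6 -1.98
```

```bash
python3 -c "
from h import *
c=cv2.imread('pics/key.png'); cv2.imwrite('pics/k3.png',cv2.resize(c[150:310,240:440],None,fx=3.7,fy=3.7,interpolation=cv2.INTER_CUBIC))"
```

```text
(no output)
```

View pics/k3.png

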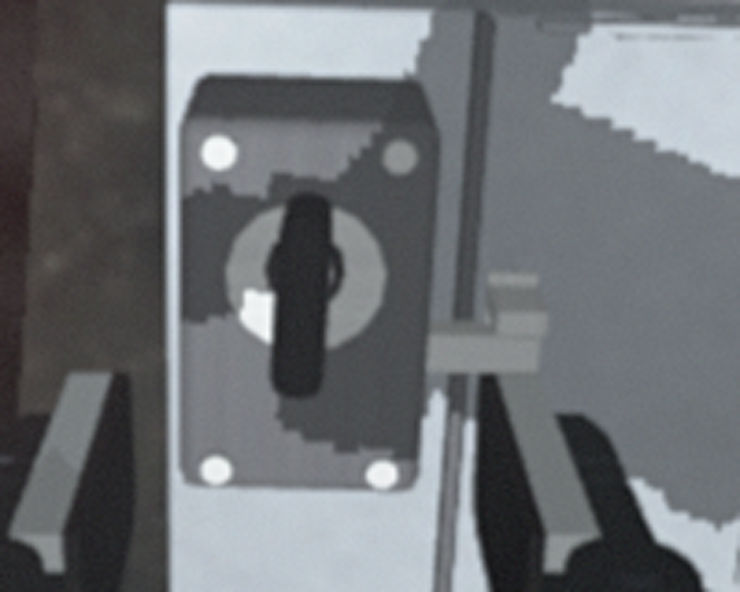

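The bolt is out across the lid's catch and the key is at 0°, but it leans about 14° toward the robot (top at (0.460, -0.089)). I'll grip it there and pull along its own axis.

```bash
python3 go.py 0.4645 -0.088 0.114 95.4; python3 -m crank '[[-22,0,0,0,0,2],[-22,0,35,0,0,2],[-22,0,65,0,0,2],[-22,0,85,0,0,2],[-22,0,97,0,0,2],[-22,0,97,0,0,2]]';python3 go.py 0.4645 -0.088 0.114 95.4
```

```text
shift [-21.6  -0.7  98.3] turn z 1.7 len 101 tilt [ 0.0014 -0.0004] az 97.1 q6 -1.98
time_s: 40.85
tool_pos: [0.4626, -0.0865, 0.1108]
ee_rot: [-0.004, -0.045, 0.999, 0.001]
ft_force: [0.1, -0.6, -0.3]
width: 0.0427
gripper_force: 0.0
shift [-1.7 -1.7 -3.2] turn z -0.3 len 4 tilt [-0.0074  0.0019] az 95.1 q6 -1.92
```

```bash
python3 -m crank '[[0,-1,-2,0,0,0],[0,-1,-2,0,0,0],[0,-1,-2,0,0,0],[0,-1,-2,0,0,0],[0,-1,-2,0,0,0],[0,-1,-2,0,0,0]]' 0; python3 -m crank '[[1,0,-3,0,0,0],[2,0,-6,0,0,0],[2,0,-8,0,0,0],[2,0,-8,0,0,0]]'; python3 key.py
```

```text
time_s: 41.35
tool_pos: [0.4657, -0.0882, 0.1186]
ee_rot: [0.002, -0.045, 0.999, -0.0]
ft_force: [0.3, 1.1, 6.4]
width: 0.0091
gripper_force: 60.3
time_s: 41.68
tool_pos: [0.4631, -0.0878, 0.1246]
ee_rot: [0.001, -0.045, 0.999, 0.0]
ft_force: [5.6, 1.8, -3.8]
width: 0.0087
gripper_force: 59.3
case [ 269  189  107  106 6502] [ 0.4667 -0.0871] [0.063 0.056] 5.2 0.1176
case [310 318  24  18 336] [ 0.5175 -0.083 ] [0.014 0.014] 6.0 0.1176
keytop [ 275  236   94   86 2971] [ 0.4573 -0.0883] [0.027 0.028] 50.9 0.1662
lidtop [  374   145   266   243 47747] [0.4972 0.0538] [0.181 0.205] 5.4 0.0798
lidtop [277 167  97  12 301] [ 0.436 -0.088] [0.007 0.06 ] 4.5 0.0798
lidtop [372 285  31  26 421] [ 0.5202 -0.0376] [0.026 0.016] 35.2 0.0798
lidtop [  27  319  102   46 1125] [ 0.5731 -0.2541] [0.071 0.022] 73.3 0.079
lidtop [ 16 341  51  59 927] [ 0.6101 -0.2913] [0.06  0.017] 15.4 0.079
```

```bash
python3 -m crank '[[1,0,-5,0,0,0],[2,0,-10,0,0,0],[3,0,-15,0,0,0],[4,0,-15,0,0,0]]'; python3 -m crank '[[0,0,-5,0,0,0],[0,0,-10,0,0,0],[0,0,-15,0,0,0],[0,0,-20,0,0,0],[0,0,-20,0,0,0]]'
```

```text
time_s: 42.07
tool_pos: [0.4589, -0.0888, 0.1411]
ee_rot: [0.001, -0.045, 0.999, -0.0]
ft_force: [1.4, 1.0, 3.9]
width: 0.0092
gripper_force: 61.3
time_s: 42.48
tool_pos: [0.4591, -0.0888, 0.1613]
ee_rot: [0.001, -0.045, 0.999, -0.0]
ft_force: [0.2, 0.4, -0.7]
width: 0.0088
gripper_force: 60.9
```

```bash
python3 -m crank '[[0,0,-20,0,0,0],[0,0,-50,0,0,0],[0,0,-70,0,0,0],[0,0,-70,0,0,0],[0,0,-70,0,0,0]]'; python3 - <<'E'
from h import *
f=dict(np.load('top0.npz')); print(ray(f,458.2,228.2,.026))
f=grab('wrist'); W=cloud(f); cv2.imwrite('pics/w6.png',f['color'])
m=(W[...,2]>.02)&(W[...,2]<.032)&(W[...,1]<-.22)&(W[...,0]<.58)&(W[...,0]>.37)&(W[...,1]>-.45)
P=W[m][:,:2].astype(np.float32); print(len(P), cv2.minEnclosingCircle(P))
E
python3 go.py 0.467 -0.335 0.21 95.4
```

```text
time_s: 42.9
tool_pos: [0.4591, -0.0888, 0.2309]
ee_rot: [0.001, -0.045, 0.999, -0.0]
ft_force: [-1.1, 1.2, -1.3]
width: 0.0089
gripper_force: 60.9
[ 0.46390269 -0.32509063  0.026     ]
4771 ((0.5198919773101807, -0.33872470259666443), 0.12454961985349655)
shift [  13.5 -246.2   19.4] turn z -0.3 len 247 tilt [-0.0006  0.    ] az 95.1 q6 -1.93
```

View pics/w6.png

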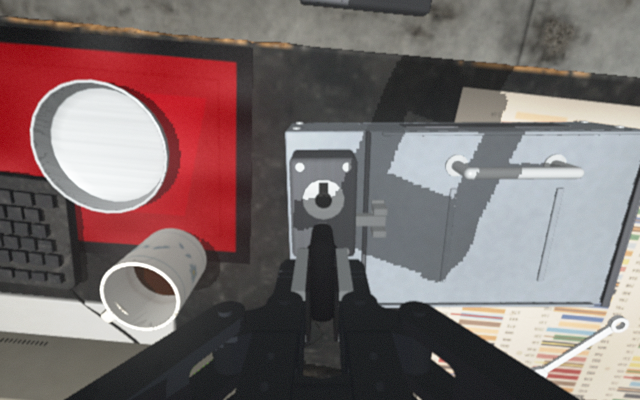

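The key is out (dark head between the pads; the empty keyhole at (323,199) has its slot at 0). The dish rim centre is at about (101,147).

```bash
python3 - <<'E'
from h import *
f=grab('wrist'); print(ray(f,101,147,.026), ray(f,32,147,.026),ray(f,169,147,.026))
E
```

```text
[ 0.4626762  -0.32272799  0.026     ] [ 0.46920158 -0.39548448  0.026     ] [ 0.45624329 -0.25100252  0.026     ]
```

```bash
python3 go.py 0.477 -0.323 0.2; python3 -m crank '[[3,-234,0,0,0,0],[3,-234,0,0,0,0],[3,-234,0,0,0,0],[3,-234,0,0,0,0],[3,-234,0,0,0,0],[3,-234,0,0,0,0],[3,-234,0,0,0,0],[3,-234,0,0,0,0],[3,-234,0,0,0,0]]'; python3 go.py 0.477 -0.323 0.15
```

```text
shift [   2.1 -235.2   28.6] turn z 0 len 237 tilt [-0.002   0.0004] az 95.1 q6 -1.93
time_s: 43.75
tool_pos: [0.4762, -0.3213, 0.2286]
ee_rot: [-0.001, -0.045, 0.999, 0.001]
ft_force: [0.6, 0.8, 0.1]
width: 0.0091
gripper_force: 60.9
shift [-0.8 -1.9 78.6] turn z 0 len 79 tilt [-0.0018  0.0017] az 95.1 q6 -2.32
```

```bash
python3 -m crank '[[0,-2,20,0,-7,0],[0,-2,40,0,-14,0],[0,-2,60,0,-21,0],[0,-2,80,0,-28,0],[0,-2,100,0,-30,0],[0,-2,120,0,-30,0],[0,-2,120,0,-30,0],[0,-2,120,0,-30,0]]'; python3 - <<'E'
from h import *
o=manip.get_obs();print(o['q'])
f=grab('scene'); q=np.linalg.inv(f['c2w'])@np.array([.47,-.32,.1,1]); u,v=int(f['cx']+f['f']*q[0]/q[2]),int(f['cy']+f['f']*q[1]/q[2]); print(u,v,tool()[:3,2])
f2=grab('wrist'); cv2.imwrite('pics/w7.png',f2['color'])
E
```

```text
time_s: 44.42
tool_pos: [0.4766, -0.3225, 0.1096]
ee_rot: [0.258, -0.043, 0.965, 0.012]
ft_force: [-0.3, -0.3, 0.4]
width: 0.0092
gripper_force: 60.9
[-8.74476567e-01 -6.15130721e-04  1.74989928e+00  4.73295636e-01
  1.12364188e+00 -2.68481200e+00]
405 148 [ 0.49859344  0.04454111 -0.86569086]
```

View pics/w7.png

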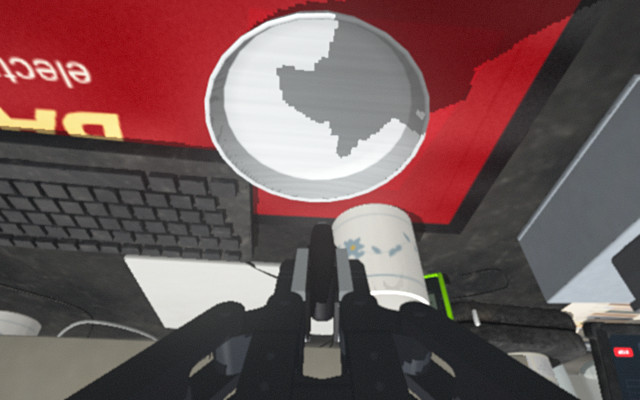

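```bash
python3 go.py 0.470 -0.323 0.06; python3 go.py 0.470 -0.323 0.03; python3 go.py 0.470 -0.323 0.022
```

```text
shift [32.7  1.7 41.2] turn z 0 len 53 tilt [0.4995 0.0434] az 95.2 q6 -2.68
shift [47.8  1.7 67.1] turn z 0 len 82 tilt [0.4995 0.0434] az 95.2 q6 -2.68
shift [51.8  1.7 74.1] turn z 0 len 90 tilt [0.4995 0.0434] az 95.2 q6 -2.68
```

```bash
python3 -m crank '[[16,1,20,0,0,0],[33,2,41,0,0,0],[40,2,54,0,0,0],[44,2,61,0,0,0],[44,2,61,0,0,0],[44,2,61,0,0,0]]'; python3 -m crank '[[2,0,3,0,0,0],[4,0,7,0,0,0],[4,0,7,0,0,0]]'; python3 -m crank '[[2,0,3,0,0,0],[4,0,7,0,0,0],[4,0,7,0,0,0]]'
```

```text
time_s: 45.02
tool_pos: [0.4699, -0.3232, 0.0368]
ee_rot: [0.259, -0.044, 0.965, 0.011]
ft_force: [0.7, -0.3, -0.6]
width: 0.009
gripper_force: 60.9
time_s: 45.27
tool_pos: [0.4691, -0.3227, 0.0271]
ee_rot: [0.259, -0.043, 0.965, 0.011]
ft_force: [0.5, -0.8, -0.5]
width: 0.009
gripper_force: 60.9
time_s: 45.52
tool_pos: [0.4715, -0.3265, 0.0243]
ee_rot: [0.262, -0.043, 0.964, 0.007]
ft_force: [4.6, -5.6, 11.0]
width: 0.009
gripper_force: 62.7
```

```bash
python3 -m crank '[[0,0,-1,0,0,0],[0,0,-2,0,0,0],[0,0,-2,0,0,0],[0,0,-2,0,0,0],[0,0,-2,0,0,0],[0,0,-2,0,0,0]]' 0.5; python3 -m crank '[[0,0,-20,0,0,0],[0,0,-60,0,0,0],[0,0,-100,0,0,0],[0,0,-130,0,7,0],[0,0,-150,0,14,0],[0,0,-150,0,21,0],[0,0,-150,0,28,0],[0,0,-150,0,30,0],[0,0,-150,0,30,0]]'; python3 - <<'E'
from h import *
f=grab('wrist'); cv2.imwrite('pics/w8.png',f['color'])
f=grab('top'); cv2.imwrite('pics/t8.png',cv2.resize(f['color'][130:290,140:500],None,fx=2.2,fy=2.2))
E
```

```text
time_s: 46.02
tool_pos: [0.4679, -0.3224, 0.0203]
ee_rot: [0.258, -0.043, 0.965, 0.012]
ft_force: [-0.1, -0.8, 0.2]
width: 0.0426
gripper_force: 0.0
time_s: 46.77
tool_pos: [0.3947, -0.3288, 0.1504]
ee_rot: [-0.001, -0.046, 0.999, 0.0]
ft_force: [0.7, 0.2, -0.6]
width: 0.0426
gripper_force: 0.0
```

View pics/w8.png

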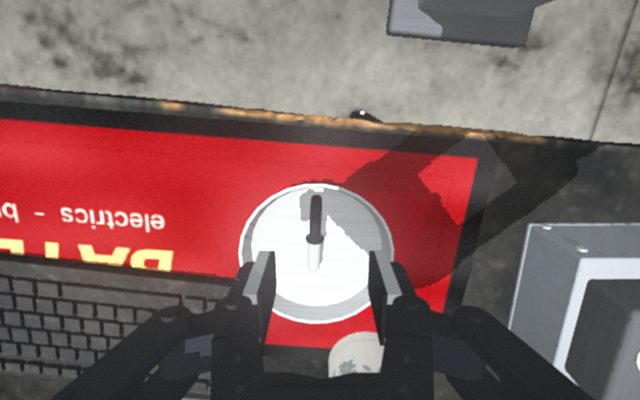

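The key lies wholly inside the dish (head (315,215), shaft end (313,270)). One numeric check before handing in: lid, mug and spanner against the first frame.

```bash
python3 -m crank '[[0,0,-30,0,0,0],[0,0,-60,0,0,0],[0,0,-60,0,0,0],[0,0,-60,0,0,0]]'; python3 - <<'E'
from h import *
W0=np.load('W0.npy'); c0=cv2.imread('pics/top0.png').astype(int)
f=grab('top'); W=cloud(f); c=f['color'].astype(int)
for n,(a,b,u,v) in dict(mug=(155,198,415,455),spanner=(140,185,228,270),lid=(185,265,265,352)).items():
    s=np.s_[a:b,u:v]; dz=np.abs(W[s][...,2]-W0[s][...,2]); print(n,'frac depth changed',np.nanmean(dz>.01).round(4),'frac colour changed',(np.abs(c[s]-c0[s]).max(-1)>60).mean().round(4))
o=manip.get_obs(); print(o['time_s'],o['tool_pos'])
E
```

```text
time_s: 47.2
tool_pos: [0.3932, -0.3302, 0.2126]
ee_rot: [0.002, -0.044, 0.999, -0.001]
ft_force: [-0.1, -0.1, -0.4]
width: 0.0425
gripper_force: 0.0
mug frac depth changed 0.0006 frac colour changed 0.0
spanner frac depth changed 0.0 frac colour changed 0.0
lid frac depth changed 0.0003 frac colour changed 0.0
47.25 [ 0.3927132  -0.32972407  0.21076643]
```

```bash
python3 -c "
from workcell import manip
print(manip.sign_off())"
```

```text
the job is handed in; nothing more can be done
None
```

The job is handed in: both batteries present (there was no third) are in the safe with their covers home, the lid is shut and locked, the key is in the dish, and the mug and spanner have not moved.

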